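# Load, index and zero the turret photometer

### The job

Get the photometer ready to measure: stand the blank (the vial with the narrow stopper) upright in the turret holder that the arrow on the hub points to and every sample vial in a holder of its own, and turn the turret by its hub to the click stop where the arrow points at the black beam mark at the front of the deck. Then set the light cover over the collar so that it sits flat on the deck all round, and only with the cover on turn the zero knob until the needle stands on the zero mark. Leave the other things on the bench where they are.

Things in the scene. Friction and masses are not known exactly. Their poses are not given: they have to be found in the camera images.
- photometer: White bench photometer, 230 mm (x) by 380 mm (y) by 85 mm high, fixed; origin under its centre, on the bench; its front (-x) faces the robot. On its flat deck: at the right (-y) the round sample chamber with the turret, at the left (+y) the needle meter in a 9 mm high frame and, in front of it, the zero knob.
- collar (a point): Centre of the sample chamber at deck height (85 mm above the bench): on the turret's axis. The collar round the chamber is a black ring of 78 mm outer radius that stands 12 mm above the deck and narrows by 1.5 mm towards its top.
- beam_mark (a point): Black wedge printed flat on the deck at the front edge, 100 mm in front of the chamber's centre.
- turret (a joint): Turret angle, rad: round plate of 72 mm radius, top 7 mm above the deck, with 5 vial holders. 0: station 1 at the beam mark; grows counter-clockwise seen from above. It turns easily from -2.75 to 2.75 and stays where left; a sprung ball clicks in at 0 and every 1.257 rad (felt within 0.15 rad of a stop, 0.15 N m to push through). Starts at 0.9 to 2.6, perhaps between stops.
- hub (a point): Top centre of the turret's hub bar, 56 mm above the deck, on the turret's axis, turning with it. The upright black bar (34 mm long along the line to station 1, 11 mm thick, 28 mm deep; below it a neck of 13 mm radius) is the grip for turning the turret. A white stripe on the bar's end and a black arrow on the plate point to station 1.
- station1 (a point): Station 1, the holder the arrow points to (for the blank): point on the plate's upper side in the middle of the holder, 54 mm from the turret's axis. A holder is four upright round-topped black prongs, 4 mm thick, 10 mm high above the plate, 32.4 mm clear across the middle (2 mm play round a vial). Vials are set down between them, on the plate.
- station2 (a point): Station 2, the next holder counter-clockwise (72 degrees on), as station 1; for a sample.
- station3 (a point): Station 3, as station 2, 72 degrees farther.
- station4 (a point): Station 4, as station 2, 72 degrees farther.
- station5 (a point): Station 5, as station 2, 72 degrees farther.
- zero_knob (a joint): Zero knob angle in rad, growing clockwise seen from above, -0.4 to 2.4; moderately stiff (0.04 N m) and stays where it is left. It moves the needle by half its own angle.
- knob_top (a point): Centre of the zero knob's top, 30 mm above the deck, on its axis. Round black fluted knob, 40 mm in diameter, 26 mm deep, on a 50 mm skirt 5 mm thick that turns with it.
- needle (a joint): Needle angle of the meter in rad: 0 on the zero mark, growing clockwise seen from above (from left to right for the robot); it always stands at half the zero knob's angle. Range -0.2 to 1.2.
- needle_tip (a point): Point on the thin red needle 76 mm from its pivot. The zero mark is the thick black bar with a white middle at the left (+y) end of the scale; the bar is 7.6 mm wide.
- cover: Light cover: black round plastic cap, open below, 170 mm outer and 164 mm inner diameter, 70 mm high (66 inside), with a round knob on its top, 32 mm in diameter, from 76 to 96 mm above the rim. Origin at the centre of its lower rim, z up. About 0.3 kg. It goes over the collar (4 mm play) with its rim on the deck. Starts on the bench at the right, right way up.
- blank: Blank vial: squat glass vial 28 mm in diameter, 30 mm high, with a black stopper only 20 mm in diameter and 22 mm high on it, 52 mm in all. Origin at the centre of its underside, z up. About 35 g.
- sample1: Sample vial: squat glass vial 28 mm in diameter, 30 mm high, with a black screw cap 29 mm in diameter and 14 mm high, 44 mm in all. Origin at the centre of its underside, z up. About 35 g. There are two to four sample vials; the rest are absent.
- sample2: Sample vial: squat glass vial 28 mm in diameter, 30 mm high, with a black screw cap 29 mm in diameter and 14 mm high, 44 mm in all. Origin at the centre of its underside, z up. About 35 g. There are two to four sample vials; the rest are absent.
- sample3: Sample vial: squat glass vial 28 mm in diameter, 30 mm high, with a black screw cap 29 mm in diameter and 14 mm high, 44 mm in all. Origin at the centre of its underside, z up. About 35 g. There are two to four sample vials; the rest are absent.
- sample4: Sample vial: squat glass vial 28 mm in diameter, 30 mm high, with a black screw cap 29 mm in diameter and 14 mm high, 44 mm in all. Origin at the centre of its underside, z up. About 35 g. There are two to four sample vials; the rest are absent.
- dropper: Blue plastic bottle, 38 mm in diameter, 85 mm high; leave it alone. Origin under its centre.
- tip_box: Blue box of pipette tips, 75 by 115 by 49 mm; leave it alone. Origin under its centre.
- tube_rack: White rack with small tubes, 70 by 120 by 54 mm; leave it alone. Origin under its centre.
Things that resemble listed ones, but are neither listed nor needed, are in the scene too. What is shaped like the cover but orange is not meant. What is shaped like the blank but green is not meant.

How it is judged:
By the outcome, as a careful person would: the job done as asked, in the order asked, and still so for the second after the job is handed in, with the robot touching nothing.
Of sample1, sample2, sample3, sample4 only 2 to 4 are there at a start; the rules pass over those that are not, and their reading is None.
At some moment in a run one of cover may be knocked a few centimetres aside while the robot is not near it.
Once in a run the grip may slacken for a moment while it holds something.
It also fails if it takes over 210 s, if anything falls off the work surface, if the arm or the gripper's body presses on something with over 40 N, if the wrist force passes 120 N, or if a joint passes its speed limit or range.

### The arm

A 6-joint arm with a two-finger parallel gripper is mounted at the origin on the work surface. World frame = base frame: x ahead of the robot, y to its left, z up, the work surface at z = 0. Lengths are in m, angles in rad, forces in N, time in s.
With the tool pointing down it reaches from about 0.275 to 0.85 m from the base axis. Payload 5.2 kg.
Tool frame: the origin (TCP) lies at the very end of the fingers, on their centre line; the grasp point (between the pads) lies 19 mm behind it; z points along the fingers, y is the line along which they close (so a half turn about z gives the same grasp; the last joint's range is limited). The gripper opens to 85 mm and grips with 20 to 120 N. Pads are 22 mm wide; open, the fingers measure 114 mm over their backs; the gripper's body (76 mm by 85 mm) begins 54 mm behind the grasp point. The pads swing forward as they close: fully open they stand 13 mm farther back than shut.
Start: joints at [-1.371, 0.259, 1.535, -0, 1.348, -0.203], TCP at [0.216, -0.506, 0.194] pointing down, gripper open.
Joint ranges: [-3.14, 3.14], [-0.91, 2.08], [0.19, 2.58], [-1.22, 4.36], [0.22, 2.71], [-3.12, 3.12]. Speed limits (rad/s): [2.57, 2.57, 3.14, 3.14, 3.14, 3.14].

### API

Orientations are given as a unit quaternion [x, y, z, w].
In Python, from bench import read_state, grab_frame, calibration, ticket, recognise, regions_of gives the robot as it stands.
- The arm moves only by the shell command python3 -m handwheel 'ROWS' [FORCE]. ROWS is JSON, a list of rows, each a list of 3 entries, a list of its own where there are three numbers: the turn, a rotation vector about the world's x, y, z in units of 5 degrees (1.0 is 5 degrees), then the shift along the world's x, y, z in units of 40 mm (1.0 is 40 mm), then the finger opening in mm, from 0 to 85.4. In form: [[[wx, wy, wz], [x, y, z], jaw], ...]. A call has 1 to 8 rows; each row shifts and turns the commanded pose from where the row before left it; what a row does not reach is not made up. A row lasts 1/12 s, in which the tool goes at most 41.7 mm and 7.16 degrees, less where a joint would pass 70% of its speed; a pose out of reach is approached as far as the arm can. A call is refused whole if a number of a shift passes 1 or a number of a turn 1, either way. A call with a gripper value outside its range is refused whole. The fingers move at their own pace and stop on an object; FORCE is the grip in N (left out, the last holds). Time passes only in rows, so rows that do not move let the fingers close. It gives the time, the measured TCP pose, the force, the opening and the grip force at its end, in the units of the state.
- read_state(): the state, without advancing time (a new reading comes with each control period).
- grab_frame(name): name is "scene" or "top" or "wrist"; returns the picture (400x640x3 uint8, blue, green, red); there is no depth.
- calibration(name): a dict with "vfov" (degrees; the focal length in pixels is half the picture's height over the tangent of half this angle, whatever the lens; pixels are square), "cx", "cy" (the principal point, pixels), "xyz" and "attitude" of the camera in the world; the wrist camera has in their place "hand_eye" (4x4, takes a point from camera to tool coordinates, whose origin is the TCP and whose axes are the flange's). Camera axes: x right, y down, z forward; pixel columns grow to the right and rows downward; lengths in m; the calibration is good to about 2 mm. A picture is of the moment at which its call begins: read the wrist's pose just before it. calibration takes no time and is no camera call.
- ticket.finish_job(): hands the job in; it is judged then, once.
Trained networks look in the newest picture that a camera, given by its name, has taken for a name from the list of things; names that differ only in an ending like _2 or _b are one class to them, and where a whole thing is asked for, a point or a joint stands for the part that bears it (a point fixed in the world has none). Each returns a list of dicts, best first, with "confidence" (0 to 1); they miss things now and then, are a little off and sometimes report something else, mostly with a low value. They report only what shows in the picture. A call takes as long as a camera call. They do not tell look-alikes from the thing itself.
- recognise(camera, name): "at" ([x, y, z] in m, in the coordinates of the camera as it stood for that picture, good to about 4 mm: the middle of the surface that is visible of it).
- regions_of(camera, name): "region" (400x640 bool, what is visible of it).
The state is a dict: "t": time; "joint_pos": joint angles; "joint_velocities": joint speeds; "joint_efforts": joint torques, N m; "position": TCP position; "eef_rot": TCP orientation; "wrist_force": force on the tool from outside, world axes, zero at the start; "torque": the same for the moment, N m; "grip_width": finger opening in m; "grasp_force": force on a finger pad.
Only numpy, scipy, OpenCV 4.12 (cv2) and the standard library are available. Lean on these libraries where they do the work, as an engineer would, in place of code of your own. Each camera call takes 0.05 s, during which the arm holds its last target. There are 200 camera calls.

## Working session

There is one attempt and no reset: what is moved stays moved. The work goes in short steps, Python scripts to look and compute and a shell command to move; the robot and the scene stay as the last step left them, time stands still between calls to the robot, and variables do not carry over. Pictures are saved under pics/ and viewed, at most 14 in all, crops included, and the job is handed in when it is done.

```bash
ls; mkdir -p pics; cat > h.py <<'E'
import numpy as np, cv2
from scipy.spatial.transform import Rotation as R
from bench import read_state, grab_frame, calibration, ticket, recognise, regions_of
def cam(name,s=None):
    c=calibration(name)
    f=200/np.tan(np.radians(c['vfov'])/2)
    if name=='wrist':
        s=s or read_state(); H=np.array(c['hand_eye']); T=np.eye(4)
        T[:3,:3]=R.from_quat(s['eef_rot']).as_matrix(); T[:3,3]=s['position']; M=T@H
    else:
        M=np.eye(4); a=np.array(c['attitude']); M[:3,:3]=a if a.shape==(3,3) else R.from_quat(a).as_matrix(); M[:3,3]=c['xyz']
    return f,c['cx'],c['cy'],M
def ray(C,u,v,z):
    f,cx,cy,M=C; d=M[:3,:3]@np.array([(u-cx)/f,(v-cy)/f,1]); return M[:3,3]+d*(z-M[2,3])/d[2]
def proj(C,p):
    f,cx,cy,M=C; q=M[:3,:3].T@(np.array(p)-M[:3,3]); return np.array([f*q[0]/q[2]+cx,f*q[1]/q[2]+cy])
E
python3 - <<'E'
from h import *
for n in ['scene','top','wrist']:
    print(n,calibration(n)); s=read_state(); im=grab_frame(n); cv2.imwrite(f'pics/{n}0.png',im)
print(read_state())
for n in ['scene','top']:
    C=cam(n)
    for k in ['photometer','turret','hub','zero_knob','cover','blank','sample1','dropper','tip_box','tube_rack']:
        for d in recognise(n,k):
            w=C[3][:3,:3]@np.array(d['at'])+C[3][:3,3]; print(n,k,round(d['confidence'],2),w.round(3),proj(C,w).round())
E
```

```text
pics
scene {'vfov': 55.10073384154924, 'cx': 325.38136746527607, 'cy': 199.63220709346373, 'xyz': array([0.8277325 , 0.4075816 , 0.98116876]), 'attitude': array([ 0.30745216,  0.91214544, -0.25698243, -0.08616203])}
top {'vfov': 51.98767851497097, 'cx': 324.50684400701334, 'cy': 204.84316464613923, 'xyz': array([ 0.34044344, -0.0086519 ,  1.42887045]), 'attitude': array([-0.69809082,  0.71304692, -0.04201552,  0.04967894])}
wrist {'vfov': 68.83456175286132, 'cx': 322.4838633979631, 'cy': 203.55592047269485, 'hand_eye': array([[ 5.96004161e-04, -9.56125985e-01, -2.92955194e-01,
         7.52072673e-02],
       [ 9.99998338e-01,  1.07460747e-03, -1.47277454e-03,
         8.25895236e-04],
       [ 1.72296985e-03, -2.92953829e-01,  9.56125036e-01,
        -1.78352588e-01],
       [ 0.00000000e+00,  0.00000000e+00,  0.00000000e+00,
         1.00000000e+00]])}
{'t': 0.15, 'joint_pos': array([-1.37081800e+00,  2.59190603e-01,  1.53583081e+00, -1.67501084e-05,
        1.34802840e+00, -2.02794347e-01]), 'joint_velocities': array([-0.00082789, -0.00098357, -0.00355701, -0.00010885, -0.00187564
[... 1419 characters left out ...]
. 185.]
top hub 0.91 [ 0.581 -0.089  0.094] [352. 184.]
top hub 0.34 [ 0.568 -0.014  0.081] [330. 189.]
top zero_knob 0.62 [0.499 0.084 0.118] [300. 209.]
top zero_knob 0.5 [0.532 0.296 0.048] [239. 204.]
top cover 0.92 [ 0.487 -0.367  0.07 ] [436. 212.]
top cover 0.73 [ 0.248 -0.375  0.073] [443. 285.]
top cover 0.4 [ 0.678 -0.404  0.046] [442. 157.]
top blank 0.7 [ 0.568 -0.016  0.082] [330. 189.]
top blank 0.42 [0.45  0.333 0.034] [229. 228.]
top sample1 0.66 [0.53  0.29  0.047] [241. 204.]
top dropper 0.65 [0.758 0.143 0.057] [283. 137.]
top tip_box 0.97 [ 0.681 -0.402  0.047] [442. 156.]
top tip_box 0.2 [0.604 0.287 0.046] [242. 183.]
top tube_rack 0.9 [ 0.779 -0.096  0.047] [352. 131.]
```

View pics/scene0.png

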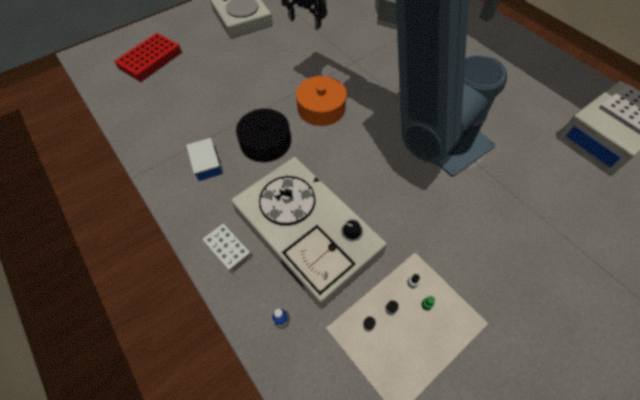

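View pics/top0.png

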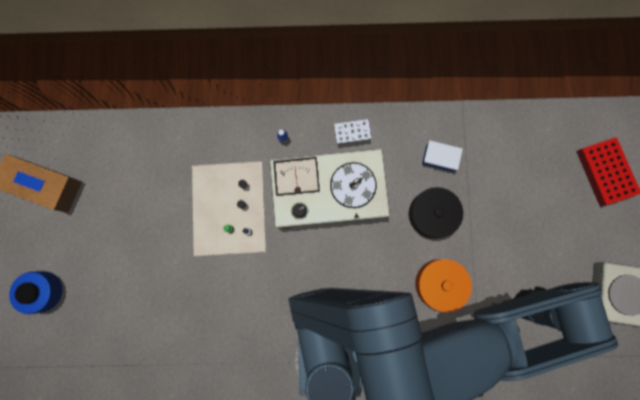

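The scene view shows the samples at (369,323) and (391,307), the blank with a black stopper at (413,279), a green look-alike at (428,302), the black cover at (263,135) and an orange look-alike at (321,100). The top view agrees: blank (247,232), green (229,229), samples (243,184) and (242,205). I'll move over the turret to look with the wrist camera.

```bash
python3 -m handwheel '[[[0,0,-0.576],[0,0.5,0.9],85],[[0,0,-0.576],[0.5,1,0.9],85],[[0,0,-0.576],[0.6,1,0.9],85],[[0,0,-0.576],[0.8,1,0.8],85],[[0,0,-0.576],[0.8,1,0.4],85],[[0,0,-0.576],[0.8,1,0],85],[[0,0,-0.576],[0.8,1,0],85],[[0,0,-0.576],[0.8,1,0],85]]'
python3 -m handwheel '[[[0,0,0],[0.8,1,0],85],[[0,0,0],[0.8,1,0],85],[[0,0,0],[0.8,0.5,0],85],[[0,0,0],[0.4,0.3,0],85],[[0,0,0],[0,0,0],85],[[0,0,0],[0,0,0],85]]'
python3 - <<'E'
from h import *
s=read_state(); im=grab_frame('wrist'); cv2.imwrite('pics/w1.png',im); C=cam('wrist',s)
print(s['joint_pos'].round(2))
for k in ['turret','hub','zero_knob','needle','photometer']:
    for d in recognise('wrist',k)[:2]:
        w=C[3][:3,:3]@np.array(d['at'])+C[3][:3,3]; print(k,round(d['confidence'],2),w.round(4),proj(C,w).round())
E
```

```text
t: 1.82
position: [0.373, -0.2709, 0.3171]
eef_rot: [1.0, -0.001, 0.001, 0.001]
wrist_force: [0.3, -0.8, -0.2]
grip_width: 0.085
grasp_force: 0.0
t: 2.32
position: [0.4725, -0.1745, 0.3161]
eef_rot: [1.0, 0.002, -0.0, -0.0]
wrist_force: [-0.6, -1.2, 0.6]
grip_width: 0.0853
grasp_force: 0.0
[-0.58  0.12  1.42 -0.    1.61  0.99]
turret 0.58 [ 0.5839 -0.0947  0.0963] [260.  84.]
turret 0.19 [0.4977 0.0795 0.1113] [128. 153.]
hub 0.66 [ 0.5892 -0.0908  0.0915] [257.  80.]
zero_knob 0.97 [0.4996 0.082  0.1138] [125. 152.]
photometer 0.59 [ 0.5826 -0.0083  0.0866] [195.  85.]
```

View pics/w1.png

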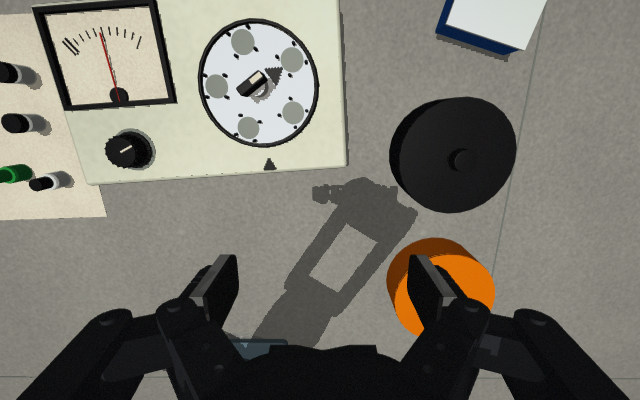

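Wrist view: turret at (258,83), hub with white stripe near (252,84), arrow near (275,73), apparently pointing to the holder at (292,59). Beam mark is at (270,163), needle tip at (101,32), zero mark at (70,46), knob at (128,150). I'll move closer for precise measurement.

```bash
python3 -m handwheel '[[[0,0,0],[0.4,0.8,0],85],[[0,0,0],[0.4,0.8,0],85],[[0,0,0],[0.4,0.6,0],85],[[0,0,0],[0,0,0],85],[[0,0,0],[0,0,0],85],[[0,0,0],[0,0,0],85]]'
python3 - <<'E'
from h import *
s=read_state(); im=grab_frame('wrist'); cv2.imwrite('pics/w2.png',im); C=cam('wrist',s)
# holders: gray discs on plate
for k in ['turret','hub','zero_knob','beam_mark','needle']:
    for d in recognise('wrist',k)[:2]:
        w=C[3][:3,:3]@np.array(d['at'])+C[3][:3,3]; print(k,round(d['confidence'],2),w.round(4),proj(C,w).round())
c=proj(C,[0.585,-0.091,.09]); print(c)
x0,y0=int(c[0])-110,max(0,int(c[1])-110)
cr=im[y0:y0+220,x0:x0+220]; print(x0,y0)
cv2.imwrite('pics/w2c.png',cv2.resize(cr,None,fx=2.7,fy=2.7,interpolation=cv2.INTER_CUBIC))
E
```

```text
t: 3.12
position: [0.5197, -0.0881, 0.3163]
eef_rot: [1.0, 0.0, -0.0, 0.0]
wrist_force: [-0.6, 0.1, 0.6]
grip_width: 0.085
grasp_force: 0.0
turret 0.58 [ 0.587  -0.0896  0.0952] [324. 120.]
hub 0.9 [ 0.5903 -0.0888  0.0923] [323. 118.]
hub 0.56 [0.535  0.2826 0.0365] [ 85. 154.]
zero_knob 0.84 [0.5006 0.0817 0.114 ] [196. 187.]
beam_mark 0.7 [ 0.591  -0.0132  0.0785] [268. 117.]
beam_mark 0.25 [ 0.6901 -0.3955  0.0501] [549.  41.]
needle 0.52 [0.616  0.0981 0.0913] [179.  97.]
[324.58898381 121.84580579]
214 11
```

View pics/w2c.png

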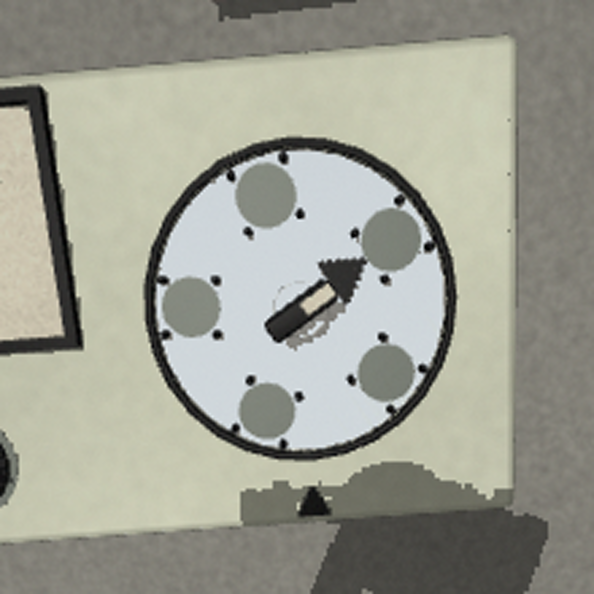

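The crop shows the arrow and white stripe pointing to the holder at crop (391,240); the beam mark is at (313,500). Now the geometry.

```bash
cat > geo.py <<'E'
from h import *
def discs(im,C,ctr,z=0.092):
    c=proj(C,[*ctr,z]); hsv=im.astype(int)
    g=im.mean(2); m=((g>105)&(g<150)&(np.ptp(im.astype(int),axis=2)<30)).astype(np.uint8)
    n,l,st,ce=cv2.connectedComponentsWithStats(cv2.morphologyEx(m,cv2.MORPH_OPEN,np.ones((5,5))))
    out=[]
    for i in range(1,n):
        w=ray(C,*ce[i],z)
        if 150<st[i,4]<2500 and abs(np.hypot(*(w[:2]-ctr))-.054)<.02: out.append((*w[:2],st[i,4]))
    return np.array(out)
E
python3 - <<'E'
from geo import *
im=cv2.imread('pics/w2.png'); s=read_state(); C=cam('wrist',s)
D=discs(im,C,np.array([.587,-.089])); print(D.round(4))
c=D[:,:2].mean(0); print('ctr',c, np.hypot(*(D[:,:2]-c).T), np.degrees(np.arctan2(*(D[:,:2]-c).T[::-1])))
for q in [(391,240),(299,298)]: print(ray(C,q[0]/2.7+214,q[1]/2.7+11,.092 if q[0]!=313 else .085))
b=ray(C,313/2.7+214,500/2.7+11,.085); print('beam',b,np.degrees(np.arctan2(b[1]-c[1],b[0]-c[0])),np.hypot(*(b[:2]-c)))
# right edge of deck direction
a1=ray(C,515/2.7+214,40/2.7+11,.085);a2=ray(C,513/2.7+214,490/2.7+11,.085);print(a1,a2)
f1=ray(C,2/2.7+214,542/2.7+11,.085);f2=ray(C,480/2.7+214,508/2.7+11,.085);print('front',np.degrees(np.arctan2(f1[1]-f2[1],f1[0]-f2[0]))-90)
print(C[3].round(3))
E
```

```text
[[ 6.333e-01 -7.470e-02  3.970e+02]
 [ 6.133e-01 -1.350e-01  3.920e+02]
 [ 5.823e-01 -3.740e-02  3.490e+02]
 [ 5.501e-01 -1.345e-01  3.360e+02]
 [ 5.308e-01 -7.430e-02  3.210e+02]]
ctr [ 0.58195397 -0.0911661 ] [0.05391049 0.05382377 0.05380714 0.05376184 0.05390516] [  17.74527584  -54.44045749   89.59641785 -126.30321961  161.75608324]
[ 0.61281218 -0.13548086  0.092     ]
[ 0.58589859 -0.09119031  0.092     ]
beam [ 0.48074995 -0.09901012  0.085     ] -175.56803480611487 0.10150754781946048
[ 0.69952866 -0.18994946  0.085     ] [ 0.48635487 -0.20646457  0.085     ]
front 4.273599295734556
[[-0.    -0.956 -0.294  0.595]
 [-1.    -0.     0.001 -0.089]
 [-0.001  0.294 -0.956  0.495]
 [ 0.     0.     0.     1.   ]]
```

```bash
for i in 1 2 3; do python3 -m handwheel '[[[0,0,1],[0.065,0,-0.1],40],[[0,0,1],[0.065,0,-0.1],40],[[0,0,1],[0.065,0,-0.1],40],[[0,0,1],[0.065,0,-0.1],40],[[0,0,1],[0.065,0,-0.1],40],[[0,0,1],[0.065,0,-0.1],40],[[0,0,1],[0.065,0,-0.1],40],[[0,0,1],[0.065,0,-0.1],40]]' >/dev/null; done
python3 -m handwheel '[[[0,0,1],[0,-0.08,0],40],[[0,0,0.1],[0,0,0],40],[[0,0,0],[0,0,0],40],[[0,0,0],[0,0,0],40]]'
python3 - <<'E'
from h import *
s=read_state(); print(s['position'],R.from_quat(s['eef_rot']).as_euler('ZYX',degrees=True),s['joint_pos'].round(2))
im=grab_frame('wrist'); C=cam('wrist',s); cv2.imwrite('pics/w3.png',im); print(proj(C,[.582,-.0912,.141]))
E
```

```text
t: 5.75
position: [0.5825, -0.0908, 0.2206]
eef_rot: [0.459, 0.889, 0.0, 0.0]
wrist_force: [-0.5, 0.3, -0.3]
grip_width: 0.0399
grasp_force: 0.0
[ 0.58253088 -0.09077983  0.2205532 ] [1.25371335e+02 9.73407765e-03 1.79991675e+02] [-0.34  0.31  1.39  0.    1.43 -0.96]
[321.26841582 198.66106196]
```

View pics/w3.png

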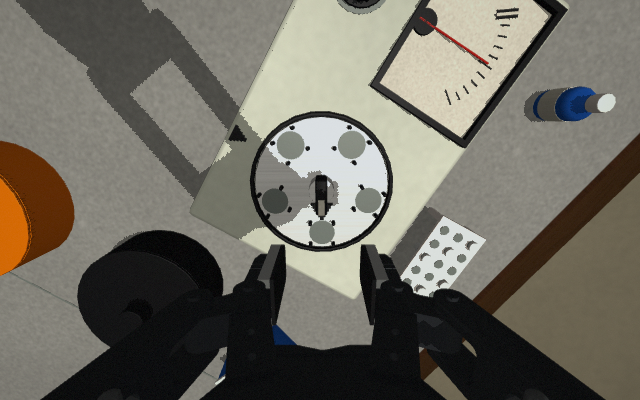

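The bar is centred at (321,196), where predicted; the jaws straddle it. Descending and gripping.

```bash
python3 -m handwheel '[[[0,0,0],[0,0,-0.7],40],[[0,0,0],[0,0,-0.7],40],[[0,0,0],[0,0,-0.6],40],[[0,0,0],[0,0,-0.3],40],[[0,0,0],[0,0,-0.28],40],[[0,0,0],[0,0,0],40],[[0,0,0],[0,0,0],40]]' 
python3 -m handwheel '[[[0,0,0],[0,0,0],0],[[0,0,0],[0,0,0],0],[[0,0,0],[0,0,0],0],[[0,0,0],[0,0,0],0],[[0,0,0],[0,0,0],0],[[0,0,0],[0,0,0],0]]' 30
```

```text
t: 6.38
position: [0.5826, -0.0905, 0.1173]
eef_rot: [0.458, 0.889, -0.0, -0.0]
wrist_force: [-0.7, -0.2, 0.3]
grip_width: 0.0399
grasp_force: 0.0
t: 6.88
position: [0.5827, -0.0906, 0.1175]
eef_rot: [0.458, 0.889, 0.0, 0.0]
wrist_force: [0.9, 0.2, -0.1]
grip_width: -0.0
grasp_force: 0.0
```

```bash
python3 - <<'E'
from h import *
im=grab_frame('wrist'); cv2.imwrite('pics/w4.png',im)
s=read_state();print(s['grip_width'],s['grasp_force'],s['wrist_force'])
E
```

```text
4.466188289783712e-07 0.0 [ 0.46606708 -0.36583354  0.1768449 ]
```

View pics/w4.png

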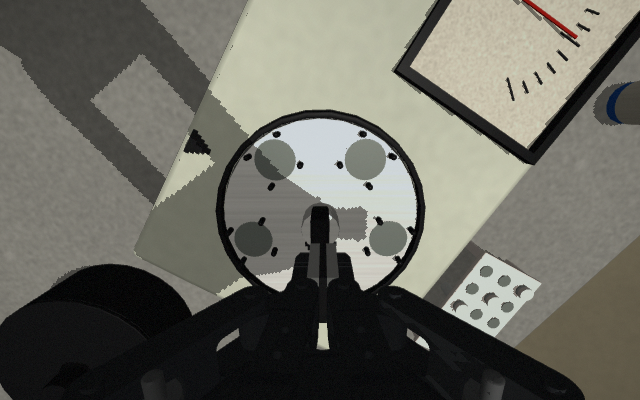

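```bash
python3 - <<'E'
from geo import *
s=read_state(); C=cam('wrist',s); im=cv2.imread('pics/w4.png')
c=np.array([.582,-.0912]); u=np.array([np.cos(np.radians(-54.4)),np.sin(np.radians(-54.4))])
for z in (.092,.113,.141):
  print(z,[proj(C,[*(c+u*t),z]).round() for t in (-.017,0,.017,.054)])
print('tcp',proj(C,s['position']))
# ring circle in image: fit from discs
D=discs(im,C,c); print(D.round(4))
cv2.imwrite('pics/w4c.png',cv2.resize(im[180:360,230:420],None,fx=3,fy=3,interpolation=cv2.INTER_CUBIC))
E
```

```text
0.092 [array([321., 197.]), array([321., 219.]), array([321., 240.]), array([321., 283.])]
0.113 [array([320., 205.]), array([321., 230.]), array([321., 253.]), array([321., 299.])]
0.141 [array([320., 220.]), array([320., 248.]), array([320., 274.]), array([321., 325.])]
tcp [321.88140323 231.9076565 ]
[[ 5.814e-01 -3.720e-02  1.316e+03]
 [ 5.312e-01 -6.980e-02  8.370e+02]
 [ 6.325e-01 -7.440e-02  1.003e+03]]
```

View pics/w4c.png

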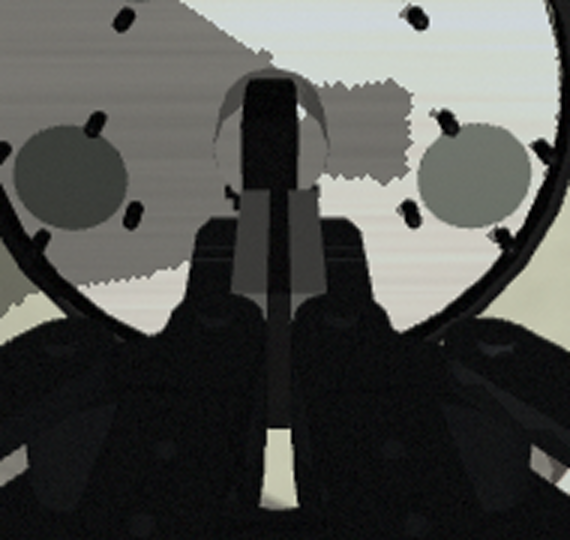

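The jaws shut to 0 although the bar is where predicted. The pad ends appear at row 243 and the scale suggests they sit above the bar top, so I reopen and go lower in steps.

```bash
python3 -m handwheel '[[[0,0,0],[0,0,0],30],[[0,0,0],[0,0,0],30],[[0,0,0],[0,0,0],30],[[0,0,0],[0,0,0],30],[[0,0,0],[0,0,-0.15],30],[[0,0,0],[0,0,-0.15],30],[[0,0,0],[0,0,0],30]]'
python3 - <<'E'
from h import *
im=grab_frame('wrist'); cv2.imwrite('pics/w5.png',im)
cv2.imwrite('pics/w5c.png',cv2.resize(im[160:380,210:440],None,fx=2.6,fy=2.6,interpolation=cv2.INTER_CUBIC))
E
```

```text
t: 7.52
position: [0.5815, -0.0901, 0.1034]
eef_rot: [0.458, 0.889, -0.0, -0.001]
wrist_force: [-0.6, 0.7, -0.3]
grip_width: 0.0305
grasp_force: 0.0
```

View pics/w5c.png

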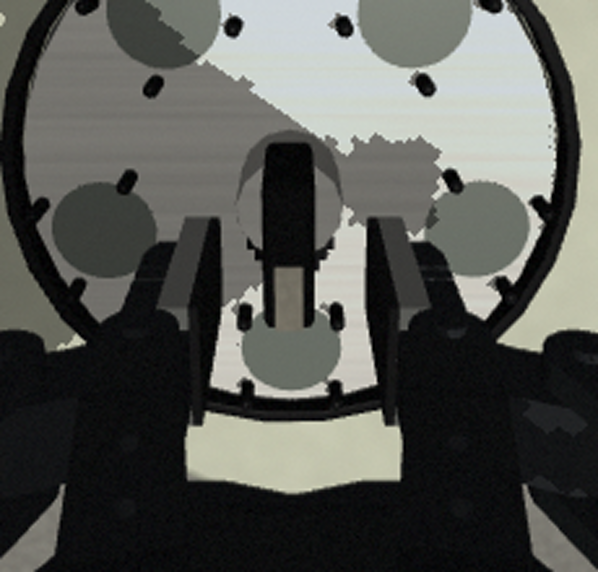

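```bash
python3 -m handwheel '[[[0,0,0],[0,0,-0.1],30],[[0,0,0],[0,0,-0.1],30],[[0,0,0],[0,0,-0.08],30],[[0,0,0],[0,0,0],30],[[0,0,0],[0,0,0],30]]'
python3 -m handwheel '[[[0,0,0],[0,0,0],0],[[0,0,0],[0,0,0],0],[[0,0,0],[0,0,0],0],[[0,0,0],[0,0,0],0],[[0,0,0],[0,0,0],0],[[0,0,0],[0,0,0],0]]' 30
```

```text
t: 7.98
position: [0.5824, -0.0904, 0.0936]
eef_rot: [0.458, 0.889, -0.0, -0.0]
wrist_force: [-0.1, -0.0, 0.1]
grip_width: 0.0305
grasp_force: 0.0
t: 8.48
position: [0.5813, -0.0916, 0.0943]
eef_rot: [0.458, 0.889, -0.001, -0.001]
wrist_force: [-5.6, -2.3, 3.0]
grip_width: 0.0101
grasp_force: 32.8
```

Gripped at 10 mm: the real fingertips are about 36 mm behind the reported TCP. Turning clockwise by 121°.

```bash
for i in 1 2 3; do python3 -m handwheel '[[[0,0,-1],[0,0,0],0],[[0,0,-1],[0,0,0],0],[[0,0,-1],[0,0,0],0],[[0,0,-1],[0,0,0],0],[[0,0,-1],[0,0,0],0],[[0,0,-1],[0,0,0],0],[[0,0,-1],[0,0,0],0],[[0,0,-1],[0,0,0],0]]' 60; done
python3 -m handwheel '[[[0,0,-0.2],[0,0,0],0],[[0,0,0],[0,0,0],0],[[0,0,0],[0,0,0],0],[[0,0,0],[0,0,0],30],[[0,0,0],[0,0,0],30],[[0,0,0],[0,0,0],30]]'
python3 -m handwheel '[[[0,0,0],[0,0,0.8],30],[[0,0,0],[0,0,1],30],[[0,0,0],[-0.3,0,1],30],[[0,0,0],[-0.8,0,1],85],[[0,0,0],[-0.8,0,1],85],[[0,0,0],[0,0,0],85],[[0,0,0],[0,0,0],85]]'
python3 - <<'E'
from geo import *
s=read_state(); im=grab_frame('wrist'); cv2.imwrite('pics/w6.png',im); C=cam('wrist',s)
print(R.from_quat(s['eef_rot']).as_euler('ZYX',degrees=True)[0])
D=discs(im,C,np.array([.582,-.0912])); c=D[:,:2].mean(0); print(D.round(4),c,np.degrees(np.arctan2(*(D[:,:2]-c).T[::-1])))
E
```

```text
t: 9.15
position: [0.581, -0.0917, 0.0944]
eef_rot: [0.736, 0.678, -0.002, -0.0]
wrist_force: [-6.6, -4.8, 4.3]
grip_width: 0.0087
grasp_force: 62.2
t: 9.82
position: [0.5807, -0.0915, 0.0944]
eef_rot: [0.923, 0.385, -0.002, 0.0]
wrist_force: [-7.2, -2.4, 4.9]
grip_width: 0.0095
grasp_force: 62.3
t: 10.48
position: [0.5805, -0.0912, 0.0944]
eef_rot: [0.999, 0.046, -0.002, 0.0]
wrist_force: [-6.4, -2.3, 4.8]
grip_width: 0.0087
grasp_force: 62.4
t: 10.98
position: [0.583, -0.0905, 0.0943]
eef_rot: [0.999, 0.04, 0.001, 0.0]
wrist_force: [0.3, 0.0, 0.1]
grip_width: 0.03
grasp_force: 0.0
t: 11.57
position: [0.5193, -0.0908, 0.2742]
eef_rot: [0.999, 0.039, 0.003, 0.001]
wrist_force: [0.9, -0.1, -0.1]
grip_width: 0.0769
grasp_force: 0.0
4.527161291682341
[[ 6.227e-01 -5.640e-02  4.970e+02]
 [ 6.275e-01 -1.194e-01  5.040e+02]
 [ 5.612e-01 -4.130e-02  4.310e+02]
 [ 5.689e-01 -1.433e-01  4.300e+02]
 [ 5.279e-01 -9.520e-02  3.970e+02]] [ 0.58161815 -0.09109881] [  40.25166012  -31.67400042  112.27047798 -103.74705451 -175.64608559]
```

Turret at its stop (station 1 at -175.65°, beam at -175.6°). Now over to the vials.

```bash
python3 -m handwheel '[[[0,0,0],[0,1,0.2],85],[[0,0,0],[-0.2,1,0.2],85],[[0,0,0],[-0.2,1,0],85],[[0,0,0],[-0.2,1,0],85],[[0,0,0],[-0.2,1,0],85],[[0,0,-0.3],[-0.2,1,0],85],[[0,0,-0.3],[-0.2,1,0],85],[[0,0,-0.3],[-0.2,1,0],85]]'
python3 -m handwheel '[[[0,0,0],[0,1,0],85],[[0,0,0],[0,0.6,0],85],[[0,0,0],[0,0,0],85],[[0,0,0],[0,0,0],85],[[0,0,0],[0,0,0],85]]'
python3 - <<'E'
from h import *
s=read_state(); im=grab_frame('wrist'); cv2.imwrite('pics/w7.png',im); C=cam('wrist',s)
for k in ['blank','sample1']:
    for d in recognise('wrist',k):
        w=C[3][:3,:3]@np.array(d['at'])+C[3][:3,3]; print(k,round(d['confidence'],2),w.round(4),proj(C,w).round())
E
```

```text
t: 12.28
position: [0.4616, 0.2316, 0.285]
eef_rot: [1.0, -0.0, -0.002, 0.0]
wrist_force: [1.8, -0.2, 0.9]
grip_width: 0.0853
grasp_force: 0.0
t: 12.7
position: [0.4623, 0.2931, 0.2853]
eef_rot: [1.0, 0.001, -0.001, 0.001]
wrist_force: [0.1, -0.5, 0.8]
grip_width: 0.0854
grasp_force: 0.0
blank 0.88 [0.455  0.3395 0.0391] [291. 172.]
blank 0.83 [0.4468 0.2778 0.042 ] [333. 178.]
blank 0.61 [0.5681 0.055  0.0851] [519.  88.]
sample1 0.69 [0.5981 0.2881 0.0445] [326.  65.]
sample1 0.56 [0.5324 0.2944 0.0392] [321. 117.]
```

View pics/w7.png

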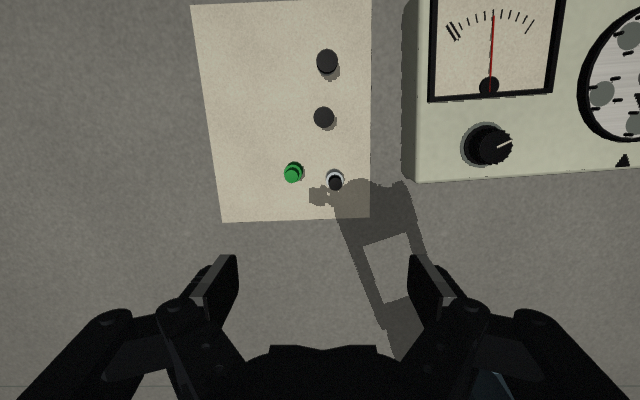

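Candidates for the blank: (292,172) green, a look-alike; and (335,180) clear vial with narrow black stopper, which fits. Samples have wide caps at (327,62) and (324,118). Enlarging to confirm and locating the caps.

```bash
cat > caps.py <<'E'
from h import *
def dark(im,C,c,z,thr=70,r=22):
    u,v=proj(C,[*c,z]).astype(int); w=im[max(0,v-r):v+r,u-r:u+r]; m=(w.max(2)<thr).astype(np.uint8)
    n,l,st,ce=cv2.connectedComponentsWithStats(m); i=1+np.argmax(st[1:,4]); p=ce[i]+[u-r,max(0,v-r)]
    return p.round(1),st[i],ray(C,*p,z).round(4)
E
python3 - <<'E'
from caps import *
s=read_state(); C=cam('wrist',s); im=cv2.imread('pics/w7.png')
print(dark(im,C,(.448,.278),.046),dark(im,C,(.532,.291),.041),dark(im,C,(.599,.288),.041),sep='\n')
cv2.imwrite('pics/w7c.png',cv2.resize(im[30:210,260:380],None,fx=3.3,fy=3.3,interpolation=cv2.INTER_CUBIC))
E
```

```text
(array([334.7, 182.4]), array([ 19,  19,  13,  16, 169], dtype=int32), array([0.442 , 0.2742, 0.046 ]))
(array([323.4, 117. ]), array([ 13,  11,  20,  21, 336], dtype=int32), array([0.5341, 0.2909, 0.041 ]))
(array([326.6,  61.6]), array([ 14,   6,  21,  26, 434], dtype=int32), array([0.6042, 0.2867, 0.041 ]))
```

View pics/w7c.png

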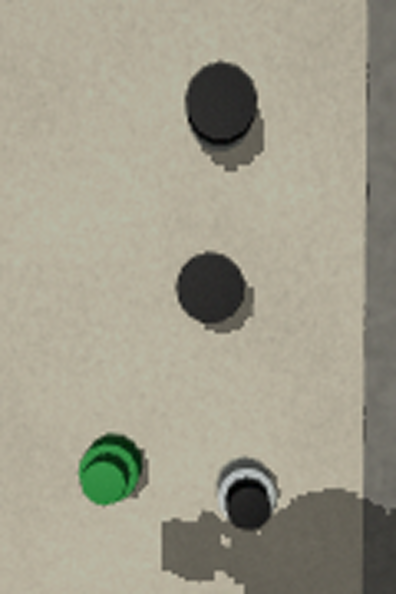

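Confirmed: clear vial with narrow black stopper at crop (249,500); the green one is left of it. Grasping the blank.

```bash
python3 -m handwheel '[[[0,0,0],[-0.25,-0.23,-0.9],45],[[0,0,0],[-0.25,-0.23,-1],45],[[0,0,0],[0,0,-1],45],[[0,0,0],[0,0,-1],45],[[0,0,0],[0,0,-1],45],[[0,0,0],[0,0,-0.6],45],[[0,0,0],[0,0,0],45],[[0,0,0],[0,0,0],45]]'
python3 - <<'E'
from h import *
s=read_state(); im=grab_frame('wrist'); cv2.imwrite('pics/w8.png',im); C=cam('wrist',s); print(s['position'],proj(C,[.4425,.2745,.052]),proj(C,[*s['position'][:2],.052]))
cv2.imwrite('pics/w8c.png',cv2.resize(im[160:380,210:440],None,fx=2.6,fy=2.6,interpolation=cv2.INTER_CUBIC))
E
```

```text
t: 13.52
position: [0.4423, 0.274, 0.067]
eef_rot: [1.0, -0.0, -0.001, 0.0]
wrist_force: [-0.2, -0.8, 1.3]
grip_width: 0.045
grasp_force: 0.0
[0.44226361 0.27404741 0.06703834] [321.38886577 224.88749268] [322.0275261  225.19860398]
```

View pics/w8c.png

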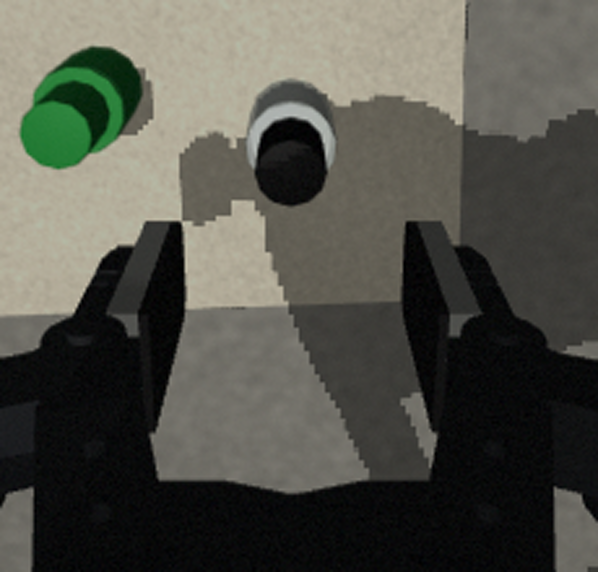

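Blank's stopper is centred between the jaws at crop (291,173), as predicted. Descend, grip, lift.

```bash
python3 -m handwheel '[[[0,0,0],[0,0,-0.6],45],[[0,0,0],[0,0,-0.5],45],[[0,0,0],[0,0,-0.4],45],[[0,0,0],[0,0,-0.17],45],[[0,0,0],[0,0,0],45],[[0,0,0],[0,0,0],45]]'
python3 -m handwheel '[[[0,0,0],[0,0,0],0],[[0,0,0],[0,0,0],0],[[0,0,0],[0,0,0],0],[[0,0,0],[0,0,0],0],[[0,0,0],[0,0,0],0],[[0,0,0],[0,0,0],0]]' 40
python3 -m handwheel '[[[0,0,0],[0,0,0.5],0],[[0,0,0],[0,0,1],0],[[0,0,0],[0,0,1],0],[[0,0,0],[0,0,1],0],[[0,0,0],[0,0,0.5],0],[[0,0,0],[0,0,0],0],[[0,0,0],[0,0,0],0]]'
```

```text
t: 14.07
position: [0.4442, 0.2756, 0.0024]
eef_rot: [1.0, 0.0, 0.001, -0.0]
wrist_force: [-0.6, 0.4, 0.4]
grip_width: 0.0449
grasp_force: 0.0
t: 14.57
position: [0.4441, 0.2756, 0.0023]
eef_rot: [1.0, 0.0, 0.002, -0.0]
wrist_force: [-1.7, -1.0, 6.1]
grip_width: 0.018
grasp_force: 38.9
t: 15.15
position: [0.4436, 0.2756, 0.1625]
eef_rot: [1.0, 0.0, 0.002, -0.001]
wrist_force: [-0.0, 0.2, -1.0]
grip_width: 0.018
grasp_force: 39.3
```

```bash
python3 -m handwheel '[[[0,0,0],[0,-0.4,0.75],0],[[0,0,0],[0.3,-0.9,0],0],[[0,0,0],[0.3,-1,0],0],[[0,0,0.3],[0.3,-1,0],0],[[0,0,0.3],[0.3,-1,0],0],[[0,0,0.27],[0.3,-1,0],0],[[0,0,0],[0.3,-1,0],0],[[0,0,0],[0.3,-1,0],0]]'
python3 -m handwheel '[[[0,0,0],[0.06,-1,0],0],[[0,0,0],[0,-0.6,0],0],[[0,0,0],[0,-0.37,0],0],[[0,0,0],[0,0,-0.5],0],[[0,0,0],[0,0,0],0],[[0,0,0],[0,0,0],0]]'
python3 - <<'E'
from geo import *
s=read_state(); im=grab_frame('wrist'); cv2.imwrite('pics/w9.png',im); C=cam('wrist',s); print(s['position'],s['grip_width'],R.from_quat(s['eef_rot']).as_euler('ZYX',degrees=True))
D=discs(im,C,np.array([.582,-.0912])); print(D.round(4))
p=np.array(s['position']); print(proj(C,p+[0,0,.0497]),proj(C,p+[0,0,-.002]))
cv2.imwrite('pics/w9c.png',cv2.resize(im[120:340,210:440],None,fx=2.6,fy=2.6,interpolation=cv2.INTER_CUBIC))
E
```

```text
t: 15.82
position: [0.5254, -0.0179, 0.1887]
eef_rot: [0.999, 0.038, -0.002, -0.001]
wrist_force: [0.7, 0.9, -0.6]
grip_width: 0.018
grasp_force: 39.3
t: 16.32
position: [0.527, -0.0944, 0.1683]
eef_rot: [0.999, 0.038, -0.003, -0.001]
wrist_force: [-0.4, 0.9, 1.0]
grip_width: 0.0181
grasp_force: 39.3
[ 0.5269552  -0.09440964  0.16826314] 0.018056174782622864 [   4.35365254    0.30703234 -179.83360463]
[[ 6.232e-01 -5.650e-02  1.042e+03]
 [ 6.279e-01 -1.196e-01  1.056e+03]
 [ 5.616e-01 -4.160e-02  8.400e+02]
 [ 5.695e-01 -1.437e-01  8.500e+02]
 [ 5.287e-01 -1.041e-01  8.900e+02]]
[321.25581276 273.15562595] [321.91988532 232.34241225]
```

View pics/w9c.png

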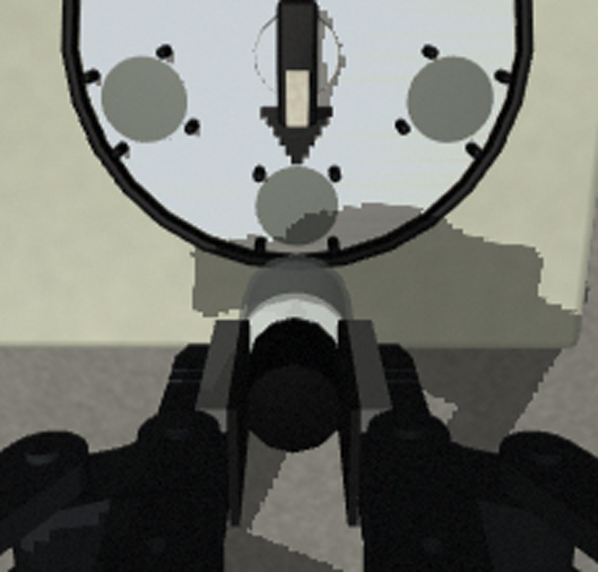

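The blank hangs about 2 mm behind the TCP, stopper top at crop (293,408); station 1 is at crop (296,205). Correcting +3 mm in x and lowering.

```bash
python3 -m handwheel '[[[0,0,0],[0.07,0,-0.5],0],[[0,0,0],[0,0,-0.5],0],[[0,0,0],[0,0,-0.3],0],[[0,0,0],[0,0,-0.2],0],[[0,0,0],[0,0,-0.1],0],[[0,0,0],[0,0,0],0],[[0,0,0],[0,0,0],0]]'

```

```text
t: 16.95
position: [0.5322, -0.0949, 0.1074]
eef_rot: [0.999, 0.039, 0.0, 0.0]
wrist_force: [0.3, 0.3, -0.7]
grip_width: 0.0178
grasp_force: 39.3
```

```bash
python3 -m handwheel '[[[0,0,0],[-0.05,0,-0.1],0],[[0,0,0],[0,0,-0.1],0],[[0,0,0],[0,0,-0.09],0],[[0,0,0],[0,0,0],0],[[0,0,0],[0,0,0],0]]'
python3 -m handwheel '[[[0,0,0],[0,0,0],24],[[0,0,0],[0,0,0],30],[[0,0,0],[0,0,0],38],[[0,0,0],[0,0,0],38],[[0,0,0],[0,0,0],38]]'
python3 -m handwheel '[[[0,0,0],[0,0,0.5],38],[[0,0,0],[0,0,1],38],[[0,0,0],[-0.3,0,1],38],[[0,0,0],[-0.7,0.4,0.5],85],[[0,0,0],[0,0,0],85],[[0,0,0],[0,0,0],85]]'
python3 - <<'E'
from geo import *
s=read_state(); im=grab_frame('wrist'); cv2.imwrite('pics/w10.png',im); C=cam('wrist',s); print(s['position'])
D=discs(im,C,np.array([.582,-.0912])); print(D.round(4))
S=(.528,-.0952)
from caps import dark
print(proj(C,[*S,.144]),dark(im,C,S,.144,thr=45,r=30))
m=cv2.resize(im[0:260,200:460],None,fx=2.3,fy=2.3,interpolation=cv2.INTER_CUBIC); cv2.imwrite('pics/w10c.png',m)
for d in recognise('wrist','blank'): w=C[3][:3,:3]@np.array(d['at'])+C[3][:3,3]; print(d['confidence'],w.round(4),proj(C,w))
E
```

```text
t: 17.37
position: [0.5295, -0.095, 0.0949]
eef_rot: [0.999, 0.038, -0.0, -0.0]
wrist_force: [0.8, -0.8, 0.3]
grip_width: 0.0181
grasp_force: 39.3
t: 17.78
position: [0.5298, -0.0951, 0.0952]
eef_rot: [0.999, 0.038, 0.0, 0.0]
wrist_force: [0.3, -0.2, -0.1]
grip_width: 0.0378
grasp_force: 0.0
t: 18.28
position: [0.4899, -0.0789, 0.2168]
eef_rot: [0.999, 0.039, 0.002, 0.001]
wrist_force: [-0.4, 0.0, 0.1]
grip_width: 0.0727
grasp_force: 0.0
[ 0.48991662 -0.07888021  0.21684072]
[[ 6.226e-01 -5.650e-02  7.970e+02]
 [ 6.275e-01 -1.194e-01  8.040e+02]
 [ 5.612e-01 -4.170e-02  6.570e+02]
 [ 5.690e-01 -1.434e-01  6.700e+02]]
[344.32713868 161.26093451] (array([345.2, 165. ]), array([  0,  19,  60,  26, 547], dtype=int32), array([ 0.5249, -0.0962,  0.144 ]))
0.97 [0.4545 0.3314 0.0205] [  7.09010686 177.6939385 ]
0.91 [ 0.5307 -0.0938  0.1423] [342.83042052 157.77616694]
0.4 [ 0.5879 -0.0885  0.0895] [339.60670798  91.54397882]
```

Blank is standing in station 1 (stopper top seen at 0.142 m). Now sample A.

```bash
python3 -m handwheel '[[[0,0,0],[0,0.6,0],50],[[0,0,0],[0.15,1,0],50],[[0,0,-0.3],[0.15,1,0],50],[[0,0,-0.3],[0.2,1,0],50],[[0,0,-0.27],[0.2,1,0],50],[[0,0,0],[0.2,1,0],50],[[0,0,0],[0.2,1,0],50],[[0,0,0],[0,1,0],50]]'
python3 -m handwheel '[[[0,0,0],[0,1,-0.3],50],[[0,0,0],[0,0.4,-0.6],50],[[0,0,0],[0,0.25,-0.7],50],[[0,0,0],[0,0,-0.5],50],[[0,0,0],[0,0,-0.5],50],[[0,0,0],[0,0,0],50],[[0,0,0],[0,0,0],50]]'
python3 - <<'E'
from caps import *
s=read_state(); im=grab_frame('wrist'); cv2.imwrite('pics/w11.png',im); C=cam('wrist',s); print(s['position'],R.from_quat(s['eef_rot']).as_euler('ZYX',degrees=True))
print(dark(im,C,(.534,.291),.040,r=32),dark(im,C,(.604,.287),.040,r=25))
E
```

```text
t: 19.05
position: [0.5347, 0.2267, 0.2125]
eef_rot: [1.0, 0.0, -0.001, 0.0]
wrist_force: [1.4, -0.5, -0.4]
grip_width: 0.05
grasp_force: 0.0
t: 19.63
position: [0.5325, 0.2903, 0.1082]
eef_rot: [1.0, 0.0, -0.003, 0.001]
wrist_force: [0.8, -0.1, 0.1]
grip_width: 0.0499
grasp_force: 0.0
[0.53254887 0.29034373 0.10822685] [3.33102912e-02 3.09526476e-01 1.79896996e+02]
(array([321. , 199.9]), array([ 16,  11,  33,  38, 947], dtype=int32), array([0.5353, 0.2913, 0.04  ])) (array([325.9, 117.7]), array([   8,    7,   35,   37, 1008], dtype=int32), array([0.6047, 0.2873, 0.04  ]))
```

```bash
python3 -m handwheel '[[[0,0,0],[0.04,0.02,-0.8],50],[[0,0,0],[0,0,-0.8],50],[[0,0,0],[0,0,-0.7],50],[[0,0,0],[0,0,-0.5],50],[[0,0,0],[0,0,-0.25],50],[[0,0,0],[0,0,0],50],[[0,0,0],[0,0,0],50]]'
python3 -m handwheel '[[[0,0,0],[0,0,0],0],[[0,0,0],[0,0,0],0],[[0,0,0],[0,0,0],0],[[0,0,0],[0,0,0],0],[[0,0,0],[0,0,0],0],[[0,0,0],[0,0,0],0]]' 40
python3 -m handwheel '[[[0,0,0],[0,0,0.5],0],[[0,0,0],[0,0,1],0],[[0,0,0],[0,0,1],0],[[0,0,0],[0,0,1],0],[[0,0,0],[0,0,1],0],[[0,0,0],[0,0,0.7],0],[[0,0,0],[0,0,0],0],[[0,0,0],[0,0,0],0]]'
```

```text
t: 20.27
position: [0.5365, 0.2918, -0.0098]
eef_rot: [1.0, 0.0, 0.001, -0.0]
wrist_force: [0.3, -0.1, 0.2]
grip_width: 0.0498
grasp_force: 0.0
t: 20.77
position: [0.5372, 0.2922, -0.0086]
eef_rot: [1.0, 0.0, 0.002, -0.001]
wrist_force: [-0.0, -0.9, 5.6]
grip_width: 0.0273
grasp_force: 39.3
t: 21.43
position: [0.5366, 0.2922, 0.2003]
eef_rot: [1.0, 0.0, 0.003, -0.001]
wrist_force: [-0.2, 0.1, -1.1]
grip_width: 0.0275
grasp_force: 39.7
```

```bash
python3 -m handwheel '[[[0,0,1],[0.2,-0.5,0],0],[[0,0,1],[0.3,-0.9,0],0],[[0,0,1],[0.3,-0.9,0],0],[[0,0,1],[0.3,-0.9,0],0],[[0,0,1],[0.3,-0.9,0],0],[[0,0,1],[0.3,-0.9,0],0],[[0,0,1],[0.3,-0.9,0],0],[[0,0,1],[0.2,-0.9,0],0]]'
python3 -m handwheel '[[[0,0,0.06],[0,-0.8,0],0],[[0,0,0],[0,-0.6,0],0],[[0,0,0],[0,-0.48,0],0],[[0,0,0],[0,0,-0.5],0],[[0,0,0],[0,0,-0.5],0],[[0,0,0],[0,0,0],0],[[0,0,0],[0,0,0],0]]'
python3 - <<'E'
from geo import *
s=read_state(); im=grab_frame('wrist'); cv2.imwrite('pics/w12.png',im); C=cam('wrist',s); print(s['position'],s['grip_width'],R.from_quat(s['eef_rot']).as_euler('ZYX',degrees=True))
D=discs(im,C,np.array([.582,-.0912])); print(D.round(4))
E
```

```text
t: 22.1
position: [0.6229, 0.0179, 0.195]
eef_rot: [0.939, 0.344, -0.001, -0.001]
wrist_force: [1.6, 0.3, -0.7]
grip_width: 0.0274
grasp_force: 39.7
t: 22.68
position: [0.6214, -0.0551, 0.1546]
eef_rot: [0.939, 0.345, -0.002, -0.002]
wrist_force: [-0.0, -0.2, 1.2]
grip_width: 0.0272
grasp_force: 39.7
[ 0.6214472  -0.05510879  0.15460125] 0.027215913444083098 [  40.32733204    0.18171441 -179.72780313]
[[ 5.881e-01 -4.760e-02  3.760e+02]]
```

```bash
python3 -m handwheel '[[[0,0,0],[0.03,0,-0.5],0],[[0,0,0],[0,0,-0.4],0],[[0,0,0],[0,0,-0.3],0],[[0,0,0],[0,0,-0.2],0],[[0,0,0],[0,0,0],0],[[0,0,0],[0,0,0],0],[[0,0,0],[0,0,0],0]]'
```

```text
t: 23.32
position: [0.6255, -0.0556, 0.1024]
eef_rot: [0.939, 0.345, 0.001, 0.001]
wrist_force: [1.3, -0.6, 0.4]
grip_width: 0.0271
grasp_force: 39.7
```

```bash
python3 -m handwheel '[[[0,0,0],[-0.02,0.02,-0.15],0],[[0,0,0],[0,0,-0.15],0],[[0,0,0],[0,0,-0.1],0],[[0,0,0],[0,0,-0.06],0],[[0,0,0],[0,0,0],0],[[0,0,0],[0,0,0],0]]'
```

```text
t: 23.82
position: [0.6238, -0.0548, 0.0833]
eef_rot: [0.939, 0.345, 0.0, 0.0]
wrist_force: [-1.8, 0.3, 5.0]
grip_width: 0.0274
grasp_force: 40.1
```

Seated at plate height. Release and go to sample B.

```bash
python3 -m handwheel '[[[0,0,0],[0,0,0],32],[[0,0,0],[0,0,0],38],[[0,0,0],[0,0,0],42],[[0,0,0],[0,0,0],42],[[0,0,0],[0,0,0.5],42],[[0,0,0],[0,0,1],42],[[0,0,0],[0,0,1],42],[[0,0,0],[0,0,0.7],50]]'
python3 -m handwheel '[[[0,0,-1],[0,1,0],50],[[0,0,-1],[0,1,0],50],[[0,0,-1],[0,1,0],50],[[0,0,-1],[-0.1,1,0],50],[[0,0,-1],[-0.1,1,0],50],[[0,0,-1],[-0.1,1,0],50],[[0,0,-1],[-0.1,1,0],50],[[0,0,-1],[-0.1,1,0],50]]'
python3 -m handwheel '[[[0,0,0],[0,0.4,-0.3],50],[[0,0,0],[0,0.15,-0.6],50],[[0,0,0],[0,0,-0.7],50],[[0,0,0],[0,0,-0.4],50],[[0,0,0],[0,0,0],50],[[0,0,0],[0,0,0],50],[[0,0,0],[0,0,0],50]]'
python3 - <<'E'
from caps import *
s=read_state(); im=grab_frame('wrist'); cv2.imwrite('pics/w13.png',im); C=cam('wrist',s); print(s['position'],R.from_quat(s['eef_rot']).as_euler('ZYX',degrees=True))
print(dark(im,C,(.604,.287),.040,r=32))
E
```

```text
t: 24.48
position: [0.6245, -0.0549, 0.214]
eef_rot: [0.939, 0.345, 0.001, 0.001]
wrist_force: [1.3, 0.2, -0.1]
grip_width: 0.0499
grasp_force: 0.0
t: 25.15
position: [0.6032, 0.2672, 0.2105]
eef_rot: [1.0, 0.001, -0.0, 0.0]
wrist_force: [0.7, 0.4, -0.1]
grip_width: 0.05
grasp_force: 0.0
t: 25.73
position: [0.6047, 0.287, 0.1317]
eef_rot: [1.0, 0.003, 0.001, -0.0]
wrist_force: [0.2, 0.6, -0.0]
grip_width: 0.0502
grasp_force: 0.0
[0.60467614 0.28701996 0.13174262] [ 3.35570055e-01 -9.06699769e-02 -1.79980772e+02]
(array([322.2, 195.2]), array([ 17,  14,  31,  34, 772], dtype=int32), array([0.6057, 0.2872, 0.04  ]))
```

```bash
python3 -m handwheel '[[[0,0,0],[0.02,0,-0.8],50],[[0,0,0],[0,0,-0.8],50],[[0,0,0],[0,0,-0.8],50],[[0,0,0],[0,0,-0.7],50],[[0,0,0],[0,0,-0.3],50],[[0,0,0],[0,0,-0.15],50],[[0,0,0],[0,0,0],50],[[0,0,0],[0,0,0],50]]'
python3 -m handwheel '[[[0,0,0],[0,0,0],0],[[0,0,0],[0,0,0],0],[[0,0,0],[0,0,0],0],[[0,0,0],[0,0,0],0],[[0,0,0],[0,0,0],0],[[0,0,0],[0,0,0],0]]' 40
python3 -m handwheel '[[[0,0,0],[0,0,0.5],0],[[0,0,0],[0,0,1],0],[[0,0,0],[0,0,1],0],[[0,0,0],[0,0,1],0],[[0,0,0],[0,0,1],0],[[0,0,0],[0,0,0.7],0],[[0,0,0],[0,0,0],0],[[0,0,0],[0,0,0],0]]'
```

```text
t: 26.45
position: [0.6062, 0.2876, -0.0093]
eef_rot: [1.0, 0.003, 0.002, -0.0]
wrist_force: [0.6, -0.3, -0.8]
grip_width: 0.05
grasp_force: 0.0
t: 26.95
position: [0.6063, 0.2877, -0.0088]
eef_rot: [1.0, 0.003, 0.002, -0.001]
wrist_force: [-0.5, 0.4, 6.6]
grip_width: 0.0273
grasp_force: 39.3
t: 27.62
position: [0.6059, 0.2877, 0.2002]
eef_rot: [1.0, 0.003, 0.003, -0.001]
wrist_force: [-0.2, -0.4, -0.6]
grip_width: 0.0271
grasp_force: 39.5
```

```bash
python3 -m handwheel '[[[0,0,0],[0.06,-0.6,0],0],[[0,0,-0.9],[0.1,-1,0],0],[[0,0,-0.9],[0.1,-1,0],0],[[0,0,-0.9],[0.1,-1,0],0],[[0,0,-0.9],[0.1,-1,0],0],[[0,0,-0.9],[0.1,-1,0],0],[[0,0,-0.9],[0,-1,0],0],[[0,0,-0.9],[0,-1,0],0]]'
python3 -m handwheel '[[[0,0,-0.1],[0,-1,0],0],[[0,0,0],[0,-0.9,0],0],[[0,0,0],[0,-0.7,0],0],[[0,0,0],[0,0,-0.5],0],[[0,0,0],[0,0,-0.5],0],[[0,0,0],[0,0,0],0],[[0,0,0],[0,0,0],0]]'
python3 -m handwheel '[[[0,0,0],[0,0,-0.3],0],[[0,0,0],[0,0,-0.3],0],[[0,0,0],[0,0,-0.3],0],[[0,0,0],[0,0,-0.3],0],[[0,0,0],[0,0,0],0],[[0,0,0],[0,0,0],0],[[0,0,0],[0,0,0],0]]'
```

```text
t: 28.28
position: [0.6256, -0.0184, 0.1946]
eef_rot: [0.963, -0.27, -0.002, 0.0]
wrist_force: [0.7, 0.6, -0.6]
grip_width: 0.0274
grasp_force: 39.5
t: 28.87
position: [0.6251, -0.1202, 0.1541]
eef_rot: [0.962, -0.273, -0.003, -0.0]
wrist_force: [0.7, 0.3, -0.2]
grip_width: 0.0273
grasp_force: 39.5
t: 29.45
position: [0.6273, -0.1208, 0.1092]
eef_rot: [0.962, -0.273, 0.0, 0.0]
wrist_force: [-0.1, -0.2, 0.0]
grip_width: 0.0271
grasp_force: 39.5
```

Correct by +1, +1 mm and lower 26 mm.

```bash
python3 -m handwheel '[[[0,0,0],[0.02,0.02,-0.2],0],[[0,0,0],[0,0,-0.15],0],[[0,0,0],[0,0,-0.12],0],[[0,0,0],[0,0,-0.1],0],[[0,0,0],[0,0,-0.08],0],[[0,0,0],[0,0,0],0],[[0,0,0],[0,0,0],0]]'
```

```text
t: 30.03
position: [0.628, -0.12, 0.0832]
eef_rot: [0.962, -0.273, 0.0, 0.0]
wrist_force: [-1.4, 0.2, 4.8]
grip_width: 0.0272
grasp_force: 39.7
```

```bash
python3 -m handwheel '[[[0,0,0],[0,0,0],32],[[0,0,0],[0,0,0],38],[[0,0,0],[0,0,0],42],[[0,0,0],[0,0,0],42],[[0,0,0],[0,0,0.5],42],[[0,0,0],[0,0,1],42],[[0,0,0],[0,0,1],42],[[0,0,0],[0,0,1],50]]'
python3 -m handwheel '[[[0,0,1],[-0.5,0.1,0.5],85],[[0,0,1],[-0.8,0.2,0.5],85],[[0,0,1],[-0.8,0.2,0.3],85],[[0,0,1],[-0.6,0.2,0],85],[[0,0,1],[0,0,0],85],[[0,0,1],[0,0,0],85],[[0,0,0.3],[0,0,0],85],[[0,0,0],[0,0,0],85]]'
python3 - <<'E'
from h import *
s=read_state(); im=grab_frame('wrist'); cv2.imwrite('pics/w14.png',im); C=cam('wrist',s); print(s['position'],R.from_quat(s['eef_rot']).as_euler('ZYX',degrees=True))
for k in ['blank','sample1','cover']:
    for d in recognise('wrist',k): w=C[3][:3,:3]@np.array(d['at'])+C[3][:3,3]; print(k,d['confidence'],w.round(4),proj(C,w).round())
cv2.imwrite('pics/w14c.png',cv2.resize(im[20:270,160:600],None,fx=1.8,fy=1.8,interpolation=cv2.INTER_CUBIC))
E
```

```text
t: 30.7
position: [0.6272, -0.1197, 0.2236]
eef_rot: [0.962, -0.273, -0.001, -0.0]
wrist_force: [1.3, -0.7, -0.7]
grip_width: 0.0494
grasp_force: 0.0
t: 31.37
position: [0.5195, -0.0919, 0.2749]
eef_rot: [1.0, -0.001, 0.0, 0.0]
wrist_force: [-0.2, 0.1, -0.0]
grip_width: 0.085
grasp_force: 0.0
[ 0.51954939 -0.09187239  0.2748737 ] [-1.09923066e-01 -2.50711893e-02  1.79990697e+02]
blank 0.93 [ 0.5327 -0.0924  0.1388] [323. 174.]
blank 0.6 [0.4578 0.331  0.0301] [ 45. 208.]
blank 0.57 [ 0.584  -0.0898  0.094 ] [321. 124.]
sample1 0.97 [ 0.623  -0.1182  0.1388] [349.  85.]
sample1 0.84 [ 0.6208 -0.057   0.1326] [288.  88.]
sample1 0.36 [ 0.5812 -0.0891  0.0933] [320. 126.]
cover 0.63 [ 0.5403 -0.3637  0.0688] [530. 157.]
```

View pics/w14c.png

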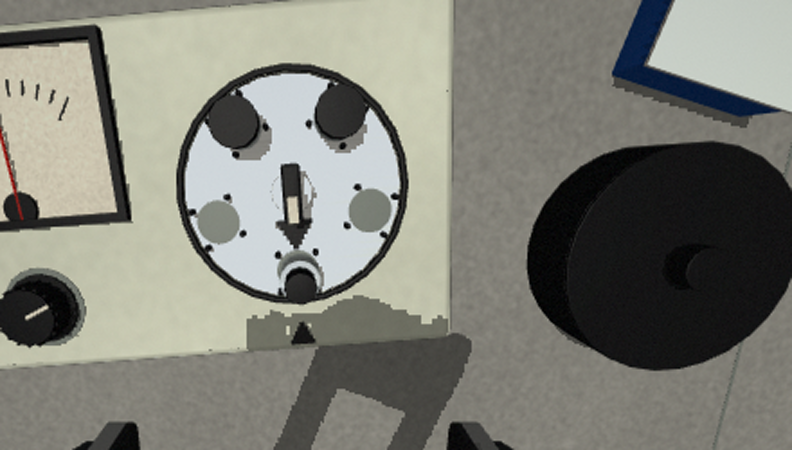

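All three vials stand in their holders: blank at crop (300,280) under the arrow, which points at the beam mark (303,333); samples at (234,122) and (341,113). The cover seems to have moved in x, so I measure it afresh.

```bash
python3 -m handwheel '[[[0,0,0],[-0.1,-0.8,0.3],85],[[0,0,0],[-0.2,-1,0.3],85],[[0,0,0],[-0.2,-1,0],85],[[0,0,0],[-0.2,-1,0],85],[[0,0,0],[-0.2,-1,0],85],[[0,0,0],[-0.2,-1,0],85],[[0,0,0],[-0.1,-0.8,0],85],[[0,0,0],[0,-0.3,0],85]]'
python3 -m handwheel '[[[0,0,0],[0,0,0],85],[[0,0,0],[0,0,0],85]]'
cat > cov.py <<'E'
from h import *
from scipy.optimize import minimize
T=np.linspace(0,2*np.pi,90); cs=np.c_[np.cos(T),np.sin(T)]
def pr(C,P): return np.array([proj(C,p) for p in P])
def hull(C,c,z0=0):
    P=np.r_[np.c_[cs*.085+c,np.full(90,z0+.07)],np.c_[cs*.085+c,np.full(90,z0)]]
    K=np.r_[np.c_[cs*.016+c,np.full(90,z0+.096)],np.c_[cs*.016+c,np.full(90,z0+.076)]]
    return [cv2.convexHull(pr(C,q).astype(np.float32)) for q in (P,K)]
def fit(im,C,c0,z0=0,thr=60):
    m=(im.max(2)<thr).astype(np.uint8)
    H=hull(C,np.array(c0),z0); roi=np.zeros(m.shape,np.uint8); cv2.fillPoly(roi,[np.int32(h) for h in H],1); roi=cv2.dilate(roi,np.ones((61,61)))
    m&=roi; n,l,st,_=cv2.connectedComponentsWithStats(m); m=(l==1+np.argmax(st[1:,4])).astype(np.uint8)
    def cost(c):
        r=np.zeros(m.shape,np.uint8); cv2.fillPoly(r,[np.int32(np.round(h*16)) for h in hull(C,c,z0)],1,shift=4); return float((r!=m).sum())
    best=minimize(cost,c0,method='Nelder-Mead',options=dict(initial_simplex=[np.array(c0),np.array(c0)+[.01,0],np.array(c0)+[0,.01]],xatol=1e-4))
    return best.x,best.fun,int(m.sum())
E
python3 - <<'E'
from cov import *
s=read_state(); im=grab_frame('wrist'); cv2.imwrite('pics/w15.png',im); C=cam('wrist',s); print(s['position'],R.from_quat(s['eef_rot']).as_euler('ZYX',degrees=True),s['joint_pos'].round(2))
d=recognise('wrist','cover'); 
for q in d: w=C[3][:3,:3]@np.array(q['at'])+C[3][:3,3]; p=proj(C,w); print(q['confidence'],w.round(4),p,im[int(p[1]),int(p[0])])
w=C[3][:3,:3]@np.array(d[0]['at'])+C[3][:3,3]
for t in (50,60,70): print(fit(im,C,w[:2],0,t))
E
```

```text
t: 32.23
position: [0.4703, -0.3719, 0.2974]
eef_rot: [1.0, -0.004, -0.001, 0.0]
wrist_force: [0.8, -0.7, 0.1]
grip_width: 0.0851
grasp_force: 0.0
t: 32.4
position: [0.4718, -0.3672, 0.2977]
eef_rot: [1.0, -0.002, -0.0, -0.001]
wrist_force: [0.6, 0.2, -0.1]
grip_width: 0.0851
grasp_force: 0.0
[ 0.47181421 -0.3672096   0.29769954] [-2.50765902e-01  3.54193171e-02 -1.79909146e+02] [-0.85  0.3   1.23  0.    1.61  0.73]
0.97 [ 0.5332 -0.3785  0.0724] [331.01862241 124.79656538] [54 55 55]
0.96 [ 0.2697 -0.3822  0.068 ] [332.51109082 293.4914849 ] [ 10  71 146]
(array([ 0.52008906, -0.3873868 ]), np.float64(7960.0), 4476)
(array([ 0.52725406, -0.37945979]), np.float64(2489.0), 10952)
(array([ 0.52732478, -0.37808651]), np.float64(904.0), 12660)
```

```bash
python3 - <<'E'
from cov import *
s=read_state(); im=cv2.imread('pics/w15.png'); C=cam('wrist',s)
print(im[20:380:40,500].max(1), im[125,240:440:20].max(1))
for t in (75,80,85,90): print(fit(im,C,(.529,-.3785),0,t))
E
```

```text
[139 145 141 143 143 143 146 146  46] [146 144  59  57  28  51  48  40 144 145]
(array([ 0.52900892, -0.37677158]), np.float64(847.0), 12682)
(array([ 0.52885725, -0.37696706]), np.float64(832.0), 12725)
(array([ 0.52871482, -0.37657138]), np.float64(2856.0), 14910)
(array([ 0.52852638, -0.37786817]), np.float64(3319.0), 15437)
```

```bash
python3 -m handwheel '[[[0,0,0],[0.4,0,-0.5],70],[[0,0,0],[0.5,-0.1,-0.7],70],[[0,0,0],[0.4,-0.1,-0.7],70],[[0,0,0],[0.13,-0.05,-0.4],70],[[0,0,0],[0,0,0],70],[[0,0,0],[0,0,0],70],[[0,0,0],[0,0,0],70]]'
python3 - <<'E'
from cov import *
s=read_state(); im=grab_frame('wrist'); cv2.imwrite('pics/w16.png',im); C=cam('wrist',s)
print(fit(im,C,(.529,-.377),0,78))
u,v=proj(C,[.529,-.377,.096]).astype(int); print(u,v)
g=cv2.cvtColor(im,cv2.COLOR_BGR2GRAY)[v-50:v+50,u-50:u+50]; g=cv2.resize(cv2.GaussianBlur(g,(3,3),0),None,fx=3,fy=3,interpolation=cv2.INTER_CUBIC)
g=cv2.normalize(np.clip(g,20,80),None,0,255,cv2.NORM_MINMAX); cv2.imwrite('pics/w16k.png',g)
sc=292/(.383-.096)*3*.016; print('r',sc)
for p2 in (14,10): 
  c=cv2.HoughCircles(g,cv2.HOUGH_GRADIENT,1,20,param1=60,param2=p2,minRadius=int(sc*.85),maxRadius=int(sc*1.2))
  if c is not None:
    for q in c[0][:4]: print(q,ray(C,q[0]/3+u-50,q[1]/3+v-50,.096))
E
```

```text
t: 33.08
position: [0.5297, -0.3765, 0.2083]
eef_rot: [1.0, -0.001, 0.001, 0.001]
wrist_force: [-0.5, 0.2, -0.1]
grip_width: 0.07
grasp_force: 0.0
(array([ 0.52799959, -0.37868373]), np.float64(1342.0), 17548)
322 191
r 48.836236933797906
[158.5 150.5  41.6] [ 0.52939984 -0.37926661  0.096     ]
[158.5 150.5  41.6] [ 0.52939984 -0.37926661  0.096     ]
[113.5 228.5  52.9] [ 0.50105284 -0.36345604  0.096     ]
```

```bash
python3 -m handwheel '[[[0,0,0],[-0.02,-0.04,-0.8],60],[[0,0,0],[0,0,-0.8],60],[[0,0,0],[0,0,-0.8],60],[[0,0,0],[0,0,-0.7],60],[[0,0,0],[0,0,-0.5],60],[[0,0,0],[0,0,-0.35],60],[[0,0,0],[0,0,-0.2],60],[[0,0,0],[0,0,0],60]]'
python3 -m handwheel '[[[0,0,0],[0,0,0],0],[[0,0,0],[0,0,0],0],[[0,0,0],[0,0,0],0],[[0,0,0],[0,0,0],0],[[0,0,0],[0,0,0],0],[[0,0,0],[0,0,0],0],[[0,0,0],[0,0,0],0]]' 80
```

```text
t: 33.8
position: [0.5279, -0.3785, 0.0402]
eef_rot: [1.0, -0.002, -0.0, -0.0]
wrist_force: [-0.5, 0.4, 0.1]
grip_width: 0.0602
grasp_force: 0.0
t: 34.38
position: [0.5294, -0.3799, 0.0431]
eef_rot: [1.0, -0.001, 0.001, 0.001]
wrist_force: [-0.7, 0.4, 7.4]
grip_width: 0.0291
grasp_force: 78.7
```

```bash
python3 -m handwheel '[[[0,0,0],[0,0,0.3],0],[[0,0,0],[0,0,0.7],0],[[0,0,0],[0,0,0.9],0],[[0,0,0],[0,0,0.9],0],[[0,0,0],[0,0,0.9],0],[[0,0,0],[0,0,0.9],0],[[0,0,0],[0,0,0.5],0],[[0,0,0],[0,0,0],0]]'
python3 -m handwheel '[[[0,0,0],[0,0,0],0],[[0,0,0],[0,0,0],0]]'
python3 - <<'E'
from cov import *
s=read_state(); im=grab_frame('wrist'); cv2.imwrite('pics/w17.png',im); C=cam('wrist',s); p=np.array(s['position']); print(R.from_quat(s['eef_rot']).as_euler('ZYX',degrees=True))
# front silhouette edge of cover: compare with predicted hull
m=(im.max(2)<85)
H=hull(C,p[:2],p[2]-.043)[0][:,0]; print(H.min(0),H.max(0))
for v in range(20,200,20):
    r=np.where(m[v])[0]; r=r[(r>100)&(r<560)]; print(v,r.min() if len(r) else None,r.max() if len(r) else None)
r=np.zeros(m.shape,np.uint8); cv2.fillPoly(r,[np.int32(H)],1)
for v in range(20,200,20):
    q=np.where(r[v])[0]; print('pred',v,q.min() if len(q) else None,q.max() if len(q) else None)
E
```

```text
t: 35.05
position: [0.5302, -0.3805, 0.2521]
eef_rot: [1.0, -0.001, 0.004, 0.004]
wrist_force: [-0.4, -0.1, -0.8]
grip_width: 0.0289
grasp_force: 79.4
t: 35.22
position: [0.5276, -0.378, 0.243]
eef_rot: [1.0, -0.001, -0.001, -0.001]
wrist_force: [-0.1, 0.3, -4.3]
grip_width: 0.0288
grasp_force: 79.4
[-1.59812323e-01  1.06701891e-01 -1.79892076e+02]
[171.57022  93.54026] [472.36496 369.21567]
20 143 151
40 148 173
60 152 177
80 101 357
100 111 361
120 122 406
140 120 431
160 119 447
180 118 458
pred 20 None None
pred 40 None None
pred 60 None None
pred 80 None None
pred 100 274 370
pred 120 231 411
pred 140 208 434
pred 160 192 450
pred 180 181 461
```

```bash
python3 - <<'E'
from cov import *
s=read_state(); im=cv2.imread('pics/w17.png'); C=cam('wrist',s); p=np.array(s['position'])
g=im.max(2).astype(int)
def run(v):
    row=g[v]; l=r=322
    while l>0 and row[l]<88: l-=1
    while r<639 and row[r]<88: r+=1
    return l,r
c0=p[:2]
E=[]
for v in range(110,215,8):
    a,b=run(v); E.append((v,a,b))
cols=[]
for u in range(280,370,10):
    v=150
    while v>0 and g[v,u]<88: v-=1
    cols.append((u,v))
print(E,cols)
for dz in (.040,.043,.047):
  H=hull(C,c0,p[2]-dz)[0]; r=np.zeros(g.shape,np.uint8); cv2.fillPoly(r,[np.int32(np.round(H))],1)
  print(dz,[(v,np.where(r[v])[0].min(),np.where(r[v])[0].max()) for v,_,_ in E],[(u,np.where(r[:,u])[0].min()) for u,_ in cols])
E
```

```text
[(110, 254, 389), (118, 241, 405), (126, 229, 415), (134, 219, 426), (142, 211, 434), (150, 203, 440), (158, 173, 447), (166, 175, 452), (174, 177, 456), (182, 179, 460), (190, 181, 463), (198, 179, 466), (206, 177, 467), (214, 175, 468)] [(280, 101), (290, 98), (300, 97), (310, 96), (320, 95), (330, 94), (340, 96), (350, 98), (360, 99)]
0.04 [(110, np.int64(249), np.int64(395)), (118, np.int64(234), np.int64(409)), (126, np.int64(223), np.int64(420)), (134, np.int64(213), np.int64(430)), (142, np.int64(205), np.int64(438)), (150, np.int64(198), np.int64(445)), (158, np.int64(192), np.int64(451)), (166, np.int64(187), np.int64(456)), (174, np.int64(183), np.int64(461)), (182, np.int64(179), np.int64(464)), (190, np.int64(176), np.int64(467)), (198, np.int64(174), np.int64(470)), (206, np.int64(172), np.int64(472)), (214, np.int64(170), np.int64(473))] [(280, np.int64(99)), (290, np.int64(97)), (300, np.int64(95)), (310, np.int64(94)), (320, np.int64(93)), (330, np.int64(94)), (340, np.int64(94)), (350, np.int64(96)), (360, np.int64(97))]
0.043 [(110, np.int64(250), np.int64(393)), (1
[... 684 characters left out ...]
.int64(252), np.int64(391)), (118, np.int64(239), np.int64(406)), (126, np.int64(228), np.int64(417)), (134, np.int64(217), np.int64(426)), (142, np.int64(210), np.int64(433)), (150, np.int64(203), np.int64(440)), (158, np.int64(197), np.int64(447)), (166, np.int64(192), np.int64(452)), (174, np.int64(188), np.int64(456)), (182, np.int64(184), np.int64(459)), (190, np.int64(182), np.int64(462)), (198, np.int64(179), np.int64(465)), (206, np.int64(177), np.int64(467)), (214, np.int64(176), np.int64(468))] [(280, np.int64(100)), (290, np.int64(97)), (300, np.int64(96)), (310, np.int64(95)), (320, np.int64(94)), (330, np.int64(95)), (340, np.int64(96)), (350, np.int64(97)), (360, np.int64(99))]
```

Cover hangs centred on the TCP with its rim about 0.047 below it. Carrying it over the chamber.

```bash
python3 -m handwheel '[[[0,0,0],[0.1,0.5,0],0],[[0,0,0],[0.2,0.9,0],0],[[0,0,0],[0.2,0.9,0],0],[[0,0,0],[0.2,0.9,0],0],[[0,0,0],[0.2,0.9,0],0],[[0,0,0],[0.2,0.9,0],0],[[0,0,0],[0.2,0.9,0],0],[[0,0,0],[0.05,0.8,0],0]]'
python3 -m handwheel '[[[0,0,0],[0,0.47,0],0],[[0,0,0],[0,0,0],0],[[0,0,0],[0,0,0],0],[[0,0,0],[0,0,-0.4],0],[[0,0,0],[0,0,-0.4],0],[[0,0,0],[0,0,0],0],[[0,0,0],[0,0,0],0],[[0,0,0],[0,0,0],0]]'
```

```text
t: 35.93
position: [0.5819, -0.108, 0.2419]
eef_rot: [1.0, -0.001, -0.002, -0.001]
wrist_force: [-0.6, -0.0, -3.5]
grip_width: 0.029
grasp_force: 79.6
t: 36.6
position: [0.5823, -0.093, 0.2125]
eef_rot: [1.0, -0.002, -0.0, 0.0]
wrist_force: [0.6, -0.2, -2.8]
grip_width: 0.0291
grasp_force: 79.7
```

```bash
python3 -m handwheel '[[[0,0,0],[-0.01,0.04,-0.4],0],[[0,0,0],[0,0,-0.4],0],[[0,0,0],[0,0,-0.3],0],[[0,0,0],[0,0,-0.25],0],[[0,0,0],[0,0,0],0],[[0,0,0],[0,0,0],0],[[0,0,0],[0,0,0],0]]'
```

```text
t: 37.18
position: [0.5827, -0.0908, 0.1596]
eef_rot: [1.0, -0.001, 0.001, 0.0]
wrist_force: [-0.0, -0.8, -2.6]
grip_width: 0.0289
grasp_force: 79.7
```

```bash
python3 -m handwheel '[[[0,0,0],[-0.02,-0.01,-0.2],0],[[0,0,0],[0,0,-0.15],0],[[0,0,0],[0,0,-0.15],0],[[0,0,0],[0,0,0],0],[[0,0,0],[0,0,0],0]]'; python3 -m handwheel '[[[0,0,0],[0,0,-0.1],0],[[0,0,0],[0,0,-0.08],0],[[0,0,0],[0,0,-0.05],0],[[0,0,0],[0,0,0],0],[[0,0,0],[0,0,0],0]]'
```

```text
t: 37.6
position: [0.5806, -0.0905, 0.1377]
eef_rot: [1.0, -0.001, -0.001, -0.0]
wrist_force: [-0.4, -0.5, -3.0]
grip_width: 0.0292
grasp_force: 79.7
t: 38.02
position: [0.581, -0.0907, 0.1291]
eef_rot: [1.0, -0.001, -0.0, -0.0]
wrist_force: [-0.9, -0.3, -2.2]
grip_width: 0.0291
grasp_force: 79.7
```

```bash
python3 -m handwheel '[[[0,0,0],[0,0,-0.04],0],[[0,0,0],[0,0,-0.04],0],[[0,0,0],[0,0,0],0],[[0,0,0],[0,0,0],0]]'
```

```text
t: 38.35
position: [0.5815, -0.0908, 0.128]
eef_rot: [1.0, -0.001, 0.001, 0.0]
wrist_force: [-3.8, 1.8, 6.4]
grip_width: 0.0288
grasp_force: 80.9
```

Seated (0.128 − 0.043 = deck height). Release, rise, and check the cover and needle.

```bash
python3 -m handwheel '[[[0,0,0],[0,0,0.05],36],[[0,0,0],[0,0,0],45],[[0,0,0],[0,0,0],55],[[0,0,0],[0,0,0],55],[[0,0,0],[0,0,0],55],[[0,0,0],[0,0,0.5],55],[[0,0,0],[0,0,1],55],[[0,0,0],[0,0,1],55]]'
python3 -m handwheel '[[[0,0,0],[-0.5,0.3,0.8],60],[[0,0,0],[-0.8,1,0.8],60],[[0,0,0],[-0.8,1,0.8],60],[[0,0,0],[-0.3,1,0],60],[[0,0,0],[0,0,0],60],[[0,0,0],[0,0,0],60],[[0,0,0],[0,0,0],60]]'
cat > need.py <<'E'
from h import *
def needle(im,C,z=.088):
    """needle line & zero bar in world"""
    b,g,r=[im[...,i].astype(int) for i in range(3)]
    v,u=np.where((r>g+50)&(r>b+50)); P=np.array([ray(C,a,c,z)[:2] for a,c in zip(u,v)])
    k=(np.abs(P-np.array([.61,.09])).max(1)<.1); P=P[k]; return P
E
python3 - <<'E'
from cov import *; from need import needle
s=read_state(); im=grab_frame('wrist'); cv2.imwrite('pics/w18.png',im); C=cam('wrist',s); print(s['position'])
print('cover on',fit(im,C,(.582,-.091),.085,78))
P=needle(im,C); print(len(P),P.min(0),P.max(0)); d=np.linalg.svd(P-P.mean(0))[2][0]; d*=np.sign(d[0]); print('needle ang',np.degrees(np.arctan2(d[1],d[0])),P.mean(0))
for k in ['zero_knob','knob_top','needle_tip','cover']:
    for q in recognise('wrist',k)[:1]: w=C[3][:3,:3]@np.array(q['at'])+C[3][:3,3]; print(k,q['confidence'],w.round(4),proj(C,w).round())
cv2.imwrite('pics/w18c.png',im)
E
```

```text
t: 39.02
position: [0.5797, -0.0903, 0.2272]
eef_rot: [1.0, -0.001, -0.002, -0.001]
wrist_force: [1.1, -0.6, 0.1]
grip_width: 0.055
grasp_force: 0.0
t: 39.6
position: [0.505, 0.0164, 0.304]
eef_rot: [1.0, -0.001, 0.0, 0.0]
wrist_force: [-0.6, -0.2, -0.3]
grip_width: 0.0603
grasp_force: 0.0
[0.50501194 0.01636376 0.30398409]
cover on (array([ 0.57940883, -0.08939447]), np.float64(1696.0), 20587)
126 [0.56295746 0.09247595] [0.64277458 0.10191193]
needle ang 6.056846682065471 [0.60474174 0.09733201]
zero_knob 0.68 [0.5032 0.085  0.111 ] [269. 176.]
knob_top 0.9 [0.5066 0.0816 0.1117] [272. 174.]
cover 0.97 [ 0.2852 -0.3697  0.0685] [557. 301.]
```

View pics/w18.png

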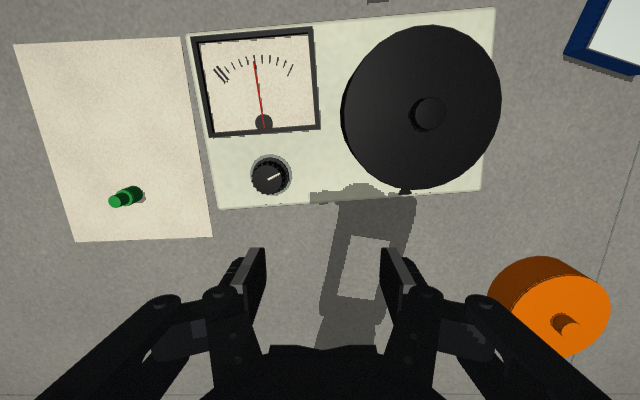

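The cover sits over the collar with the arrow mark still at the front (404,190). Needle tip at (254,62), pivot (264,122), zero mark near (221,74), knob at (270,176). Measuring the angle to go.

```bash
cat >> need.py <<'E'
def knobc(im,C,c0=(.502,.083),z=.115):
    u,v=proj(C,[*c0,z]).astype(int); s=proj(C,[c0[0],c0[1]-.02,z])[0]-u
    r=int(s*1.6)+4; g=cv2.resize(cv2.cvtColor(im,cv2.COLOR_BGR2GRAY)[v-r:v+r,u-r:u+r],None,fx=3,fy=3,interpolation=cv2.INTER_CUBIC)
    c=cv2.HoughCircles(g,cv2.HOUGH_GRADIENT,1,30,param1=80,param2=12,minRadius=int(s*2.6),maxRadius=int(s*3.4))
    return [] if c is None else [ray(C,q[0]/3+u-r,q[1]/3+v-r,z) for q in c[0][:3]]
def zero(im,C,piv,z=.088,thr=115):
    g=im.max(2).astype(int); pts=[]
    for rad in np.arange(.060,.090,.001):
        for a in np.radians(np.arange(5,75,.25)):
            p=proj(C,[piv[0]+rad*np.cos(a),piv[1]+rad*np.sin(a),z])
            if 0<=p[1]<399 and 0<=p[0]<639: pts.append((rad,np.degrees(a),g[int(round(p[1])),int(round(p[0]))]))
    return np.array(pts)
E
python3 - <<'E'
from need import *
s=read_state(); im=cv2.imread('pics/w18.png'); C=cam('wrist',s)
print('knob',knobc(im,C)); piv=ray(C,264,122,.088)[:2]; print('pivot',piv)
Z=zero(im,C,piv); rr=sorted(set(Z[:,0]))
for r in rr[::4]:
    q=Z[Z[:,0]==r]; d=q[q[:,2]<130]; print(round(r,3),sorted(set(d[:,1].astype(int))))
E
```

```text
knob [array([0.50553474, 0.08213317, 0.115     ]), array([0.48618346, 0.07544728, 0.115     ])]
pivot [0.57066853 0.09113059]
0.06 [np.int64(5), np.int64(6)]
0.064 [np.int64(5)]
0.068 [np.int64(5), np.int64(6), np.int64(38), np.int64(39), np.int64(43), np.int64(44)]
0.072 [np.int64(5), np.int64(6), np.int64(11), np.int64(12), np.int64(13), np.int64(19), np.int64(20), np.int64(27), np.int64(34), np.int64(38), np.int64(39), np.int64(40), np.int64(42), np.int64(43), np.int64(71), np.int64(72), np.int64(73), np.int64(74)]
0.076 [np.int64(5), np.int64(6), np.int64(13), np.int64(19), np.int64(20), np.int64(34), np.int64(38), np.int64(39), np.int64(40), np.int64(42), np.int64(43), np.int64(64), np.int64(65), np.int64(66), np.int64(67), np.int64(68), np.int64(69), np.int64(70), np.int64(71), np.int64(72), np.int64(73), np.int64(74)]
0.08 [np.int64(26), np.int64(27), np.int64(38), np.int64(39), np.int64(42), np.int64(43), np.int64(61), np.int64(62), np.int64(63), np.int64(64), np.int64(65), np.int64(66), np.int64(67), np.int64(68), np.int64(69), np.int64(70), np.int64(71), np.int64(72), np.int64(73), np.int64(74)]
0.084 [np.int64(38), np.int64(39), np.int64(40), np.int64(42), np.int64(43), np.int64(56), np.int64(57), np.int64(58), np.int64(59), np.int64(60), np.int64(61), np.int64(62), np.int64(63), np.int64(64), np.int64(65), np.int64(66), np.int64(67), np.int64(68), np.int64(69)]
0.088 [np.int64(52), np.int64(53), np.int64(54), np.int64(55), np.int64(56), np.int64(57), np.int64(58), np.int64(59), np.int64(60), np.int64(61), np.int64(62), np.int64(63)]
```

Zero mark lies at 41°, needle at 6°, so the knob must turn about 70° counter-clockwise. I start the grasp at yaw -60°.

```bash
python3 -m handwheel '[[[0,0,-1],[0,0.3,0],60],[[0,0,-1],[0,0.3,0],60],[[0,0,-1],[0,0.3,0],60],[[0,0,-1],[0,0.3,-0.3],60],[[0,0,-1],[0,0.3,-0.4],60],[[0,0,-1],[0,0.15,-0.5],60],[[0,0,-1],[0,0,-0.5],60],[[0,0,-1],[0,0,-0.5],60]]'
python3 -m handwheel '[[[0,0,-1],[0,0,-0.5],60],[[0,0,-1],[0,0,-0.5],60],[[0,0,-1],[0,0,-0.5],60],[[0,0,-1],[0,0,0],60],[[0,0,0],[0,0,0],60],[[0,0,0],[0,0,0],60],[[0,0,0],[0,0,0],60]]'
python3 - <<'E'
from need import *
s=read_state(); im=grab_frame('wrist'); cv2.imwrite('pics/w19.png',im); C=cam('wrist',s); print(s['position'],R.from_quat(s['eef_rot']).as_euler('ZYX',degrees=True),s['joint_pos'].round(2))
print(knobc(im,C,(.504,.082)))
# dark blob of knob top+side
u,v=proj(C,[.504,.082,.105]).astype(int); r=50; m=(im[v-r:v+r,u-r:u+r].max(2)<70).astype(np.uint8)
n,l,st,ce=cv2.connectedComponentsWithStats(m); i=1+np.argmax(st[1:,4]); print(st[i],ray(C,*(ce[i]+[u-r,v-r]),.108))
E
```

```text
t: 40.52
position: [0.5052, 0.0822, 0.2149]
eef_rot: [0.938, -0.345, -0.0, 0.0]
wrist_force: [0.7, 0.2, -0.1]
grip_width: 0.0599
grasp_force: 0.0
t: 41.1
position: [0.5057, 0.0819, 0.1566]
eef_rot: [0.866, -0.5, 0.0, -0.0]
wrist_force: [-0.6, -0.0, 0.2]
grip_width: 0.0598
grasp_force: 0.0
[0.50573633 0.08190728 0.15662348] [-6.00587880e+01 -3.44252090e-02 -1.79952432e+02] [-0.06  0.22  1.68 -0.    1.24  2.56]
[]
[  20   20   63   65 2968] [0.5036229  0.08113465 0.108     ]
```

```bash
python3 -m handwheel '[[[0,0,0],[-0.04,-0.01,-0.6],60],[[0,0,0],[0,0,-0.6],60],[[0,0,0],[0,0,-0.5],60],[[0,0,0],[0,0,-0.4],60],[[0,0,0],[0,0,-0.3],60],[[0,0,0],[0,0,0],60],[[0,0,0],[0,0,0],60]]'
python3 -m handwheel '[[[0,0,0],[0,0,0],0],[[0,0,0],[0,0,0],0],[[0,0,0],[0,0,0],0],[[0,0,0],[0,0,0],0],[[0,0,0],[0,0,0],0],[[0,0,0],[0,0,0],0]]' 50
```

```text
t: 41.73
position: [0.5035, 0.0819, 0.0604]
eef_rot: [0.866, -0.501, -0.0, 0.0]
wrist_force: [-0.5, -0.2, 0.3]
grip_width: 0.0598
grasp_force: 0.0
t: 42.23
position: [0.5036, 0.0813, 0.0619]
eef_rot: [0.866, -0.501, 0.001, 0.0]
wrist_force: [-4.3, -2.9, 6.8]
grip_width: 0.0371
grasp_force: 49.7
```

```bash
python3 -m handwheel '[[[0,0,0.8],[0,0,0],0],[[0,0,1],[0,0,0],0],[[0,0,1],[0,0,0],0],[[0,0,1],[0,0,0],0],[[0,0,1],[0,0,0],0],[[0,0,1],[0,0,0],0],[[0,0,1],[0,0,0],0],[[0,0,1],[0,0,0],0]]'
python3 -m handwheel '[[[0,0,1],[0,0,0],0],[[0,0,1],[0,0,0],0],[[0,0,1],[0,0,0],0],[[0,0,1],[0,0,0],0],[[0,0,1],[0,0,0],0],[[0,0,0],[0,0,0],0],[[0,0,0],[0,0,0],0]]'
python3 - <<'E'
from need import *
s=read_state(); im=grab_frame('wrist'); cv2.imwrite('pics/w20.png',im); C=cam('wrist',s); print(R.from_quat(s['eef_rot']).as_euler('ZYX',degrees=True)[0])
P=needle(im,C); piv=np.array([.5707,.0911]); print(len(P)); 
if len(P)>5:
    print(P.min(0),P.max(0)); d=np.linalg.svd(P-P.mean(0))[2][0]; d*=np.sign(d[0]); print('line',np.degrees(np.arctan2(d[1],d[0])),'from piv',np.degrees(np.arctan2(*(P.mean(0)-piv)[::-1])))
Z=zero(im,C,piv)
for r in sorted(set(Z[:,0]))[4::4]:
    q=Z[Z[:,0]==r]; dd=q[(q[:,2]<130)&(q[:,1]>30)&(q[:,1]<50)]; print(round(r,3),sorted(set(dd[:,1])))
E
```

```text
t: 42.9
position: [0.5071, 0.0852, 0.0621]
eef_rot: [0.983, -0.182, 0.004, -0.003]
wrist_force: [6.8, 15.9, -2.5]
grip_width: 0.0375
grasp_force: 50.3
t: 43.48
position: [0.5076, 0.0886, 0.0622]
eef_rot: [0.999, 0.033, 0.005, -0.005]
wrist_force: [9.5, 25.8, -4.6]
grip_width: 0.0375
grasp_force: 50.6
3.744982078105048
763
[0.56333964 0.08869462] [0.62813282 0.14048156]
line 38.08136398058981 from piv 43.08064652086258
0.064 []
0.068 [np.float64(39.25), np.float64(39.5), np.float64(39.75), np.float64(40.0), np.float64(41.5), np.float64(41.75), np.float64(43.25), np.float64(43.5), np.float64(43.75), np.float64(44.0), np.float64(44.25), np.float64(44.5), np.float64(44.75), np.float64(45.0), np.float64(45.25), np.float64(45.5), np.float64(45.75), np.float64(46.0), np.float64(46.25), np.float64(46.5)]
0.072 [np.float64(35.0), np.float64(35.25), np.float64(35.5), np.float64(35.75), np.float64(39.25), np.float64(39.5), np.float64(39.75), np.float64(40.0), np.float64(41.25), np.float64(41.5), np.float64(43.25), np.float64(43.5), np.float64(43.75), np.float64(44.0), np.float64(44.25), np.float64(44.5), np.float64(44.75), np.float64(45.0), np.float64(45.25)]
0.076 [np.float64(39.75), np.float64(40.0), np.float64(40.25), np.float64(40.5), np.float64(40.75), np.float64(41.0), np.float64(43.25), np.float64(43.5), np.float64(43.75), np.float64(44.0), np.float64(44.25), np.float64(44.5), np.float64(44.75), np.float64(45.0)]
0.08 [np.float64(43.5), np.float64(43.75), np.float64(44.0), np.float64(44.25), np.float64(44.5), np.float64(44.75), np.float64(45.0), np.float64(45.25)]
0.084 []
0.088 []
```

Lateral force is building, so I release, lift and remeasure.

```bash
python3 -m handwheel '[[[0,0,0],[0,0,0],45],[[0,0,0],[0,0,0],60],[[0,0,0],[0,0,0],60],[[0,0,0],[0,0,0],60],[[0,0,0],[0,0,0.4],60],[[0,0,0],[0,0,0.8],60],[[0,0,0],[0,0,0.8],60],[[0,0,0],[0,0,0.5],60]]'
python3 -m handwheel '[[[0,0,0],[0,0,0],60],[[0,0,0],[0,0,0],60]]'
cat >> need.py <<'E'
def measure(im,C,z=.088):
    P=needle(im,C,z); m=P.mean(0); d=np.linalg.svd(P-m)[2][0]; d*=np.sign(d[0]); t=(P-m)@d
    n=np.array([-d[1],d[0]]); tip=m+d*t.max(); piv=tip-.0
    return len(P),np.degrees(np.arctan2(d[1],d[0])),m+d*t.min(),tip
E
python3 - <<'E'
from need import *
s=read_state(); im=grab_frame('wrist'); cv2.imwrite('pics/w21.png',im); C=cam('wrist',s); print(s['position'],R.from_quat(s['eef_rot']).as_euler('ZYX',degrees=True)[0])
print(measure(im,C)); print('before',measure(cv2.imread('pics/w18.png'),cam('wrist',dict(position=[.50501,.01636,.30398],eef_rot=[1,-.001,0,0]))))
u,v=proj(C,[.5707,.0911,.088]).astype(int); r=30; m=(im[v-r:v+r,u-r:u+r].max(2)<60).astype(np.uint8); n,l,st,ce=cv2.connectedComponentsWithStats(m); i=1+np.argmax(st[1:,4]); pp=ray(C,*(ce[i]+[u-r,v-r]),.088); print('pivot disc',pp,st[i])
u,v=proj(C,[.504,.082,.105]).astype(int); r=50; m=(im[v-r:v+r,u-r:u+r].max(2)<70).astype(np.uint8); n,l,st,ce=cv2.connectedComponentsWithStats(m); i=1+np.argmax(st[1:,4]); print('knob',st[i],ray(C,*(ce[i]+[u-r,v-r]),.108))
for piv in (pp[:2],np.array([.5707,.0911])):
  Z=zero(im,C,piv)
  for rd in sorted(set(Z[:,0]))[6:24:3]:
    q=Z[Z[:,0]==rd]; k=(q[:,1]>30)&(q[:,1]<52); print(round(rd,3),' '.join(f'{a:.0f}:{g:.0f}' for _,a,g in q[k][::3]))
E
```

```text
t: 44.2
position: [0.5045, 0.0813, 0.1634]
eef_rot: [0.999, 0.033, 0.002, 0.0]
wrist_force: [1.4, -0.3, 0.4]
grip_width: 0.0602
grasp_force: 0.0
t: 44.37
position: [0.5044, 0.0814, 0.1617]
eef_rot: [0.999, 0.033, 0.002, 0.0]
wrist_force: [0.4, 1.0, -0.4]
grip_width: 0.0602
grasp_force: 0.0
[0.50438363 0.08140487 0.16169756] 3.8088056042838887
(269, np.float64(39.70505022293436), array([0.56312992, 0.08939094]), array([0.62613832, 0.1417109 ]))
before (126, np.float64(6.0464855223254315), array([0.56295105, 0.09295975]), array([0.64280582, 0.10141833]))
pivot disc [0.56470666 0.09217276 0.088     ] [  0  19  60  29 819]
knob [  17   22   57   60 2464] [0.50459394 0.08758454 0.108     ]
0.066 30:207 31:206 32:207 32:205 33:205 34:207 35:208 36:208 36:208 37:208 38:158 38:162 39:167 40:168 41:207 42:207 42:207 43:206 44:207 44:207 45:206 46:206 47:208 48:209 48:209 49:208 50:206 50:207 51:206
0.069 30:204 31:207 32:207 32:206 33:205 34:205 35:204 36:206 36:205 37:205 38:186 38:167 39:174 40:199 41:208 42:206 42:207 43:206 44:205 44:207 45:207 46:207 47:207 48:208 48:208 49:207 50:208 50
[... 1353 characters left out ...]
96 42:168 43:176 44:64 44:52 45:144 46:144 47:207 48:201 48:202 49:206 50:207 50:209 51:207
0.075 30:204 31:200 32:202 32:199 33:205 34:190 35:87 36:53 36:204 37:205 38:205 38:204 39:198 40:57 41:53 42:169 42:188 43:144 44:74 44:53 45:55 46:203 47:204 48:207 48:206 49:206 50:206 50:207 51:207
0.078 30:200 31:203 32:196 32:204 33:204 34:205 35:127 36:68 36:204 37:205 38:206 38:206 39:206 40:55 41:51 42:96 42:198 43:206 44:60 44:49 45:94 46:204 47:205 48:206 48:206 49:206 50:205 50:206 51:205
0.081 30:204 31:203 32:200 32:203 33:205 34:205 35:204 36:188 36:200 37:205 38:204 38:206 39:196 40:53 41:51 42:187 42:201 43:141 44:52 44:56 45:203 46:202 47:205 48:207 48:206 49:204 50:207 50:206 51:206
```

```bash
python3 - <<'E'
from need import *
s=read_state(); im=cv2.imread('pics/w21.png').astype(int); C=cam('wrist',s)
tip=np.array([.62614,.14171]); a=np.radians(39.7); d=np.array([np.cos(a),np.sin(a)]); n=np.array([-d[1],d[0]])
B=[];Rr=[]
for t in np.arange(-.006,.006,.0005):
  for w in np.arange(-.009,.009,.0003):
    u,v=proj(C,[*(tip+d*t+n*w),.088]).round().astype(int); b,g,r=im[v,u]
    if max(b,g,r)<100: B.append((t,w))
    if r>g+50: Rr.append((t,w))
B=np.array(B);Rr=np.array(Rr); print('black w',np.percentile(B[:,1],[2,25,50,75,98]),'mid',(B[:,1].min()+B[:,1].max())/2,'red',Rr.mean(0),Rr[:,1].min(),Rr[:,1].max())
s=[ (round(t,4),round((x.min()+x.max())/2*1e3,2),round(np.mean(Rr[np.isclose(Rr[:,0],t),1])*1e3,2) if np.isclose(Rr[:,0],t).any() else None) for t in sorted(set(B[:,0])) for x in [B[B[:,0]==t,1]]]; print(s)
for k,c in (('blank',0),):pass
E
```

```text
black w [-0.0087 -0.0021 -0.0009  0.0033  0.0045] mid -0.0019500000000000012 red [-0.00382143  0.00098143] -0.00030000000000000165 0.0023999999999999976
[(np.float64(-0.006), np.float64(0.9), np.float64(1.2)), (np.float64(-0.0055), np.float64(0.75), np.float64(0.9)), (np.float64(-0.005), np.float64(1.05), np.float64(0.6)), (np.float64(-0.0045), np.float64(-1.65), np.float64(1.05)), (np.float64(-0.004), np.float64(-1.8), np.float64(0.6)), (np.float64(-0.0035), np.float64(-2.1), np.float64(1.05)), (np.float64(-0.003), np.float64(-2.25), np.float64(0.9)), (np.float64(-0.0025), np.float64(-2.1), np.float64(1.35)), (np.float64(-0.002), np.float64(-2.25), np.float64(1.05)), (np.float64(-0.0015), np.float64(-2.25), np.float64(1.05)), (np.float64(-0.001), np.float64(-2.1), np.float64(1.2)), (np.float64(-0.0005), np.float64(-1.95), None), (np.float64(0.0), np.float64(-2.1), None), (np.float64(0.0005), np.float64(-2.25), None), (np.float64(0.001), np.float64(-2.1), None), (np.float64(0.0015), np.float64(-1.8), None), (np.float64(0.002), np.float64(-2.25), None), (np.float64(0.0025), np.float64(-2.4), None), (np.float64(0.003), np.float64(-2.4), None), (np.float64(0.0035), np.float64(-2.1), None), (np.float64(0.004), np.float64(1.2), None), (np.float64(0.0045), np.float64(1.2), None), (np.float64(0.005), np.float64(0.9), None), (np.float64(0.0055), np.float64(0.9), None)]
```

The needle is within 0.2 mm of the zero mark's middle, the cover was set down at deck height, and the arm is clear. Handing in.

```bash
python3 -c "
from bench import ticket; print(ticket.finish_job())"
```

```text
the job is handed in; nothing more can be done
None
```

The job is handed in: the blank is in station 1 facing the beam mark and both samples are in holders of their own. The cover is over the collar at deck height, though I did not re-check that it lies flat all round after release, and the knob was then turned until the needle stood on the zero mark.

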